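# Fetch the boxed-in filter cup and restore the sample tray

## Task

The low steel filter cup in the tray is boxed in by three white sample bottles. First stand all three bottles on the grey draining mat, then, with the bottles still on the mat, set the filter cup upright in the middle of the free filter head of the manifold, and last put every bottle back, upright and centred, on the seat that has the shape and size of its base. Set everything down gently: never tip anything over or let it fall.

Things in the scene. Friction and masses are not known exactly. Their poses are not given: they have to be found in the camera images.
- bottle_wide_center (a point): Wide round white plastic bottle with a grey screw cap: body 58 mm diameter with straight sides up to 98 mm, cap 46 mm diameter, 120 mm tall overall, about 0.3 kg. The point is its centre, half-way up (60 mm above its underside); its z axis points up. It starts upright on the wide round seat.
- bottle_square_center (a point): Square white plastic bottle with a small grey cap: body 50 by 50 mm with flat sides up to 102 mm, cap 36 mm diameter, 125 mm tall overall, about 0.26 kg. The point is its centre, half-way up (62.5 mm above its underside); its x and y axes are square to its flat sides, z up. It starts upright on the square seat, turned a few degrees.
- bottle_slim_center (a point): Slim round white plastic bottle with a small grey cap: body 42 mm diameter with straight sides up to 106 mm, cap 28 mm diameter, 130 mm tall overall, about 0.2 kg. The point is its centre, half-way up (65 mm above its underside); its z axis points up. It starts upright on the small round seat.
- filter_cup_center (a point): Low closed steel filter cup, a plain cylinder 42 mm in diameter and 40 mm tall with a flat darker lid, about 0.15 kg. The point is its centre, half-way up (20 mm above its underside); z up. It starts upright in the middle of the tray (its floor is 3 mm above the bench), boxed in by the three taller bottles.
- seat_wide: Flat dark round rubber seat, 72 mm diameter, 4 mm thick, fixed in the shallow steel tray: the place of the wide round bottle. The origin is the centre of its underside (its top is 4 mm higher); its x points from the robot's side to the far side, within 7 degrees of the world's. One seat lies about 73 mm in front of the filter cup, one 68 mm left, one 68 mm right; which is which varies.
- seat_square: Flat dark square rubber seat, 66 by 66 mm, 4 mm thick, fixed in the same tray: the place of the square bottle. The origin is the centre of its underside; axes as for the wide round seat. Two small dishes, 12 mm high, lie in the tray's front corners, clear of the seats.
- seat_slim: Flat dark small round rubber seat, 58 mm diameter, 4 mm thick, fixed in the same tray: the place of the slim bottle. The origin is the centre of its underside; axes as for the wide round seat. The tray's rim is 12 mm high.
- mat: Empty flat grey draining mat, 150 mm (its x, away from the robot) by 230 mm (its y), 4 mm thick, fixed on the bench: the side area for the bottles. The origin is the centre of its underside (its top is 4 mm higher). Room for the three bottles in a row along y.
- filter_head (a point): Centre of the upper face of the free filter head of the steel vacuum manifold: a flat level disc of 66 mm diameter with a paler round face, 92 mm above the bench. The manifold is fixed; its other head, 117 mm from this one along +y of this frame, carries an open white plastic funnel (76 mm wide, top 147 mm above the bench). x of this frame points away from the robot, z up.
There are look-alikes about, which are no part of the job. Leave any purple or yellow look-alike of the part that bears bottle_slim_center alone. Of the things that look like the part that bears filter_cup_center, the middle-sized one is meant.

How it is judged:
On the way, in this order (a step that is already met when the one before it is completed fails the run):
1. all three bottles stand upright and released on the draining mat (x of bottle_wide_center in the frame of mat between -0.075 and 0.075 m and y of bottle_wide_center in the frame of mat between -0.115 and 0.115 m and z of bottle_wide_center in the frame of mat between 0.058 and 0.07 m and angle between each of bottle_wide_center, bottle_square_center, bottle_slim_center's own z axis and vertical below 0.12 rad and linear speed of each of bottle_wide, bottle_square, bottle_slim below 0.03 m/s and contact force between each of bottle_wide, bottle_square, bottle_slim and the fingers below 0.1 N and x of bottle_square_center in the frame of mat between -0.075 and 0.075 m and y of bottle_square_center in the frame of mat between -0.115 and 0.115 m and z of bottle_square_center in the frame of mat between 0.0605 and 0.0725 m and x of bottle_slim_center in the frame of mat between -0.075 and 0.075 m and y of bottle_slim_center in the frame of mat between -0.115 and 0.115 m and z of bottle_slim_center in the frame of mat between 0.063 and 0.075 m), for 0.2 s.
2. the filter cup stands upright and released on the free filter head while the three bottles still stand on the mat (all of step 1 and horizontal distance between filter_cup_center and filter_head below 0.012 m and z of filter_cup_center in the frame of filter_head between 0.014 and 0.026 m and angle between filter_cup_center's own z axis and vertical below 0.12 rad and linear speed of filter_cup below 0.03 m/s and contact force between filter_cup and the fingers below 0.1 N), for 0.2 s.
At the end, for the whole second after the job is handed in: The filter cup stands upright on the free filter head, its centre within 12 mm of the head's centre; each bottle stands upright on its own seat, its centre within 12 mm of the seat's centre; all are released and at rest (horizontal distance between filter_cup_center and filter_head below 0.012 m and z of filter_cup_center in the frame of filter_head between 0.014 and 0.026 m and angle between each of filter_cup_center, bottle_wide_center, bottle_square_center, bottle_slim_center's own z axis and vertical below 0.12 rad and linear speed of each of filter_cup, bottle_wide, bottle_square, bottle_slim below 0.03 m/s and contact force between each of filter_cup, bottle_wide, bottle_square, bottle_slim and the fingers below 0.1 N and horizontal distance between bottle_wide_center and seat_wide below 0.012 m and z of bottle_wide_center in the frame of seat_wide between 0.058 and 0.07 m and horizontal distance between bottle_square_center and seat_square below 0.012 m and z of bottle_square_center in the frame of seat_square between 0.0605 and 0.0725 m and horizontal distance between bottle_slim_center and seat_slim below 0.012 m and z of bottle_slim_center in the frame of seat_slim between 0.063 and 0.075 m); the robot touches nothing.
It fails at once if a bottle or the filter cup is tipped over (by more than about 40 degrees) (angle between any of bottle_wide_center, bottle_square_center, bottle_slim_center, filter_cup_center's own z axis and vertical above 0.7 rad).
It fails at once if a bottle or the filter cup is let fall (moving freely faster than 0.7 m/s, a drop of about 25 mm) ((linear speed of bottle_wide above 0.7 m/s and contact force between bottle_wide and the fingers below 0.01 N) or (linear speed of bottle_square above 0.7 m/s and contact force between bottle_square and the fingers below 0.01 N) or (linear speed of bottle_slim above 0.7 m/s and contact force between bottle_slim and the fingers below 0.01 N) or (linear speed of filter_cup above 0.7 m/s and contact force between filter_cup and the fingers below 0.01 N)).
It also fails if it takes over 136 s, if anything falls off the work surface, if the arm or the gripper's body presses on something with over 40 N, if the wrist force passes 120 N, or if a joint passes its speed limit or range.

## Robot

A 7-joint arm with a two-finger parallel gripper is mounted at the origin on the work surface. World frame = base frame: x ahead of the robot, y to its left, z up, the work surface at z = 0. Lengths are in m, angles in rad, forces in N, time in s.
With the tool pointing down it reaches from about 0.4 to 0.85 m from the base axis. Payload 4.5 kg.
Tool frame: the origin (TCP) lies between the finger pads; the fingertips stand 19 mm ahead of it and the grasp point (between the pads) is the TCP (r.nose_length is the distance from the TCP to the fingertips, in m); z points along the fingers, x is the direction in which the jaws open and shut, and the axes are right-handed (so a half turn about z gives the same grasp; the last joint's range is limited). The gripper opens to 88 mm and grips with 3 to 60 N. Pads are 18 mm wide; open, the fingers measure 123 mm over their backs; the gripper's body (75 mm by 187 mm) begins 45 mm behind the grasp point.
Start: joints at [-1.107, 0.689, -0.195, 1.565, 0.157, 0.902, -0.215], TCP at [0.26, 0.568, 0.258] pointing down, gripper open.
Joint ranges: [-3.01, 3.01], [-0.46, 2.08], [-1.47, 1.51], [0.13, 2.56], [-1, 4.14], [0.04, 2.09], [-2.66, 2.66]. Speed limits (rad/s): [2.57, 2.57, 3.14, 3.14, 3.14, 3.14, 3.14].

## Interface

Orientations are given as a unit quaternion [x, y, z, w].
In Python, from plant import get_state, vision, r gives the robot as it stands.
- The arm moves only by the tool play_rows, never from a script. Its argument "deltas" is a list that holds one entry, the list of rows, each a list of 7 numbers: the gripper command: -1 is fully open, 1 is shut, values between are in proportion, then the shift along the tool's x, y, z normalised to -1 to 1, where 1 is 300 mm, then the turn, a rotation vector about the tool's x, y, z normalised to -1 to 1, where 1 is pi rad. A call has 1 to 5 rows; each row is the pose to reach, as a shift and turn from the pose measured when the call began, along the tool's axes at that moment, turning the shorter way round; what a row does not reach only later rows make up. A row lasts 1/8 s, in which the tool goes at most 62.5 mm and 10.7 degrees, less where a joint would pass 70% of its speed; a pose out of reach is approached as far as the arm can. A call with a number of a shift or a turn outside -1 to 1 is refused whole. A call with a gripper value outside its range is refused whole. The fingers move at their own pace and stop on an object; "force" is the grip in N (left out, the last holds). Time passes only in rows, so rows that repeat a pose let the fingers close. It gives the time, the measured TCP pose, the force and the opening at its end, in the units of the state.
- get_state(): the state, without advancing time (a new reading comes with each control period).
- vision.snapshot(name): name is "scene" or "top"; returns the picture (480x640x3 uint8, red, green, blue); there is no depth.
- vision.camera_model(name): a dict with "vfov" (degrees; the focal length in pixels is half the picture's height over the tangent of half this angle, whatever the lens; pixels are square), "cx", "cy" (the principal point, pixels), "world_to_cam" (4x4, takes a point from world to camera coordinates). Camera axes: x right, y up, looking along -z (the intrinsics and any distortion apply to the point x, -y, -z); pixel columns grow to the right and rows downward; lengths in m; the calibration is good to about 2 mm. A picture is of the moment at which its call begins. camera_model takes no time and is no camera call.
- r.finish_job(): hands the job in, once; it reports no verdict.
The state is a dict: "clock": time; "q": joint angles; "qd": joint speeds; "joint_torque": joint torques, N m; "tool_pos": TCP position; "eef_rot": TCP orientation; "contact_force": force on the tool from outside, world axes, zero at the start; "moment": the same for the moment, N m; "opening": opening from 0.0 (shut) to 1.0 (fully open).
Only numpy, scipy, OpenCV 4.12 (cv2) and the standard library are available. Lean on these libraries where they do the work, as an engineer would, in place of code of your own. Each camera call takes 0.05 s, during which the arm holds its last target.

## Working session

There is one attempt and no reset: what is moved stays moved. The work goes in short steps, Python scripts to look and compute and a tool call to move; the robot and the scene stay as the last step left them, time stands still between calls to the robot, and variables do not carry over. Pictures are saved under pics/ and viewed, and the job is handed in when it is done.

Besides the shell and the picture viewer there is one more tool, called after ">>>" by a JSON object that holds its "api" and its "payload". play_rows: Moves the arm, as the interface text tells. Scaled input: -1 to 1 covers 300 mm each way for a shift and pi rad each way for a turn. Its arguments: {"type":"object","properties":{"deltas":{"type":"array"},"force":{"type":"number"}},"required":["deltas"]}

```bash
ls; mkdir -p pics; python3 - <<'E'
from plant import get_state, vision, r
import cv2, numpy as np
print({k:np.round(v,4).tolist() if not isinstance(v,(int,float)) else v for k,v in get_state().items()})
for n in ("scene","top"):
    cv2.imwrite(f"pics/{n}0.png", vision.snapshot(n)[:,:,::-1])
    m=vision.camera_model(n); print(n,{k:(np.round(v,4).tolist() if not isinstance(v,str) else v) for k,v in m.items()})
print(r.nose_length)
E
```

```text
pics
{'clock': 0.0, 'q': [-1.1072, 0.69, -0.1945, 1.5663, 0.1573, 0.9025, -0.2151], 'qd': [-0.0001, -0.0002, 0.0005, -0.0008, -0.002, -0.0016, -0.0009], 'joint_torque': [0.0001, -52.7546, -1.2669, -15.343, -0.0527, 0.0065, 0.0002], 'tool_pos': [0.2602, 0.5676, 0.2569], 'eef_rot': [0.8416, 0.5401, -0.0007, 0.0005], 'contact_force': [-0.2368, -0.4142, -0.204], 'moment': [0.0101, 0.051, 0.0197], 'opening': 1.0002530020249905}
scene {'vfov': 51.8876, 'cx': 310.8171, 'cy': 239.3911, 'world_to_cam': [[-0.2717, 0.9623, 0.0063, 0.0893], [-0.549, -0.1604, 0.8203, 0.2035], [0.7904, 0.2194, 0.572, -1.4793], [0.0, 0.0, 0.0, 1.0]]}
top {'vfov': 52.4443, 'cx': 327.7697, 'cy': 240.7424, 'world_to_cam': [[-0.007, -0.9999, -0.0086, 0.0529], [0.9885, -0.0083, 0.151, -0.4963], [-0.151, -0.0075, 0.9885, -1.018], [0.0, 0.0, 0.0, 1.0]]}
0.019
```

View pics/scene0.png

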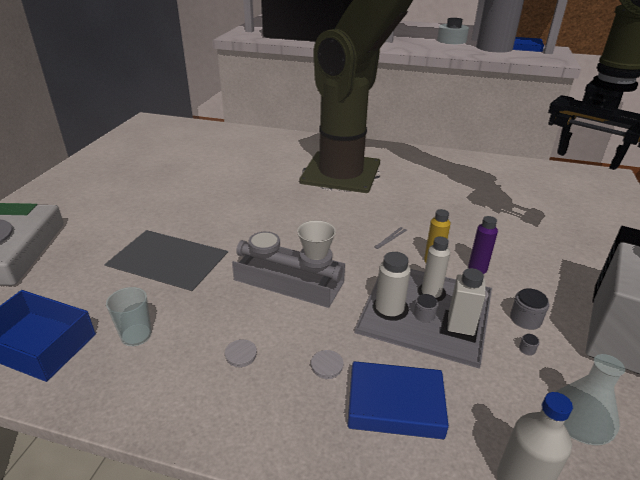

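View pics/top0.png

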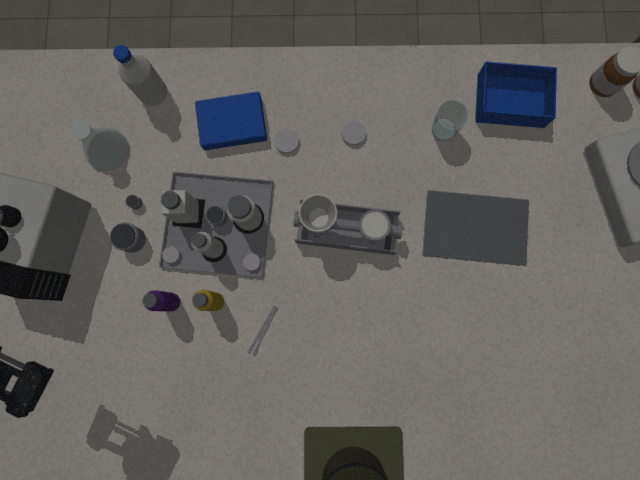

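```bash
cat > h.py <<'E'
import numpy as np, cv2
from plant import get_state, vision, r
from scipy.spatial.transform import Rotation as R
def cam(n):
    m=vision.camera_model(n); W=np.array(m["world_to_cam"]); f=240/np.tan(np.radians(m["vfov"])/2); return W,f,m["cx"],m["cy"]
def proj(n,p):
    W,f,cx,cy=cam(n); c=W[:3,:3]@np.asarray(p,float)+W[:3,3]; return np.array([cx+f*c[0]/-c[2], cy-f*c[1]/-c[2]])
def back(n,uv,z):
    W,f,cx,cy=cam(n); d=W[:3,:3].T@np.array([(uv[0]-cx)/f,-(uv[1]-cy)/f,-1.]); o=-W[:3,:3].T@W[:3,3]
    return o+d*(z-o[2])/d[2]
def crop(img,x0,y0,x1,y1,s,name):
    c=cv2.resize(img[y0:y1,x0:x1],None,fx=s,fy=s,interpolation=cv2.INTER_CUBIC)
    for x in range((x0+9)//10*10,x1,10): 
        cv2.line(c,((x-x0)*s,0),((x-x0)*s,5 if x%50 else 14),(0,0,255),1)
        if x%50==0: cv2.putText(c,str(x),((x-x0)*s,26),0,.4,(0,0,255))
    for y in range((y0+9)//10*10,y1,10):
        cv2.line(c,(0,(y-y0)*s),(5 if y%50 else 14,(y-y0)*s),(0,0,255),1)
        if y%50==0: cv2.putText(c,str(y),(16,(y-y0)*s),0,.4,(0,0,255))
    cv2.imwrite(name,c)
E
python3 - <<'E'
from h import *
t=cv2.imread("pics/top0.png"); s=cv2.imread("pics/scene0.png")
print(vision.camera_model("top").keys())
crop(t,150,165,285,290,5,"pics/t_tray.png"); crop(s,350,205,500,365,5,"pics/s_tray.png") if False else crop(s,350,230,505,365,5,"pics/s_tray.png")
crop(t,285,175,540,275,3,"pics/t_man.png")
E
```

```text
dict_keys(['vfov', 'cx', 'cy', 'world_to_cam'])
```

View pics/t_tray.png

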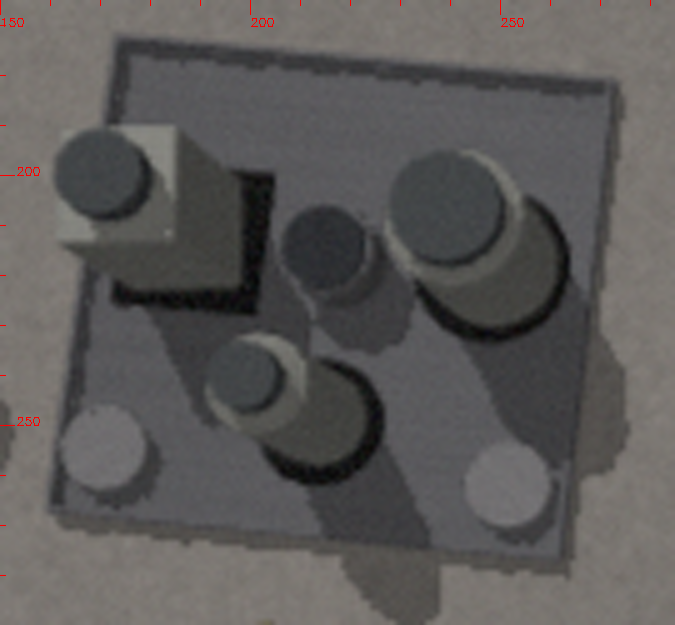

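View pics/s_tray.png

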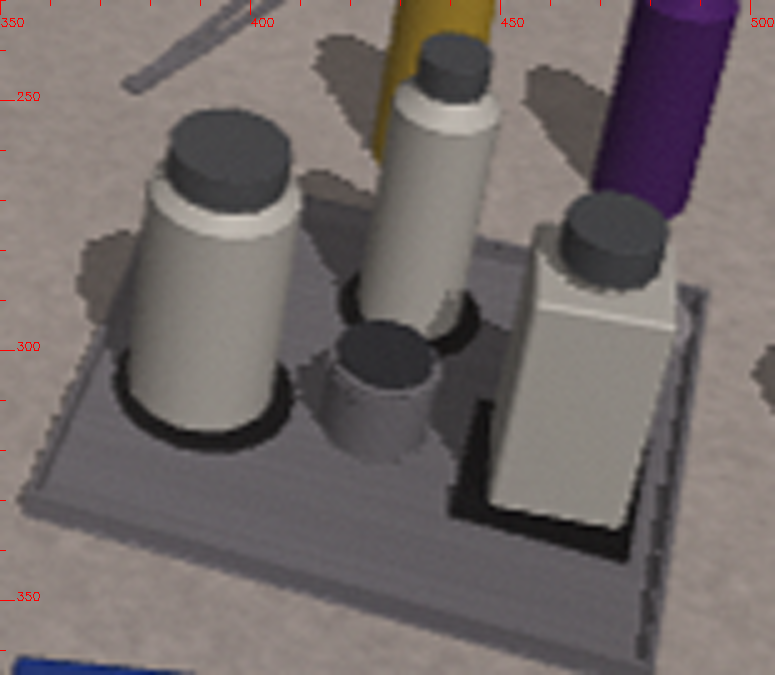

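View pics/t_man.png

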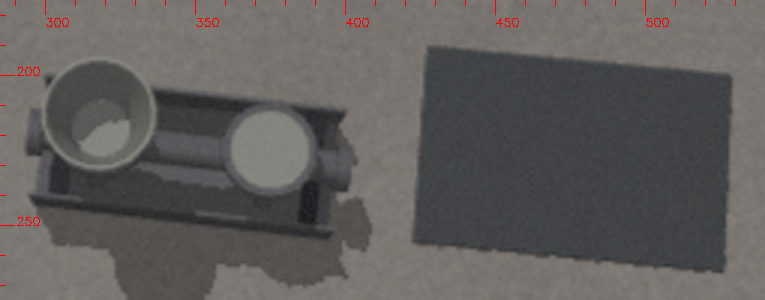

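```bash
python3 - <<'E'
from h import *
pts={"wide":((239.4,206.6),(396,259.2),.127),"slim":((199.2,240),(441,241.4),.137),"square":((170.4,200),(473,275.2),.132),"cup":((215,214.4),(427,301),.043)}
for k,(a,b,z) in pts.items():
    print(k,np.round(back("top",a,z),4),np.round(back("scene",b,z),4))
c=lambda x,y,ox,oy,s:(ox+x/s,oy+y/s)
print("seats (z .007)")
# wide seat: circle in top
print("wide seat right edge",np.round(back("top",c(570,262,150,165,5),.007),4),"bottom",np.round(back("top",c(490,341,150,165,5),.007),4))
print("slim seat right",np.round(back("top",c(383,420,150,165,5),.007),4),"bottom",np.round(back("top",c(318,486,150,165,5),.007),4))
for p in ((275,175),(257,315),(113,302)): print("sq corner",np.round(back("top",c(*p,150,165,5),.007),4))
for p in ((118,40),(620,80),(568,577),(50,513)): print("tray corner",np.round(back("top",c(*p,150,165,5),.012),4))
m=[back("top",c(*p,285,175,3),.004) for p in ((428,47),(731,74),(723,271),(414,242))]
print("mat",np.round(m,4),np.round(np.mean(m,0),4))
print("head",np.round(back("top",c(270,149,285,175,3),.092),4), "funnel rim",np.round(back("top",c(99,115,285,175,3),.147),4))
s=cv2.imread("pics/scene0.png"); crop(s,225,210,355,310,6,"pics/s_man.png")
E
```

```text
wide [0.5538 0.2252 0.127 ] [0.5604 0.2285 0.127 ]
slim [0.4851 0.3011 0.137 ] [0.4933 0.3045 0.137 ]
square [0.5675 0.363  0.132 ] [0.5758 0.3656 0.132 ]
cup [0.556  0.2943 0.043 ] [0.5629 0.297  0.043 ]
seats (z .007)
wide seat right edge [0.5557 0.1924 0.007 ] bottom [0.52   0.2279 0.007 ]
slim seat right [0.4846 0.275  0.007 ] bottom [0.4553 0.3032 0.007 ]
sq corner [0.597  0.3267 0.007 ]
sq corner [0.5327 0.3328 0.007 ]
sq corner [0.5392 0.3979 0.007 ]
tray corner [0.6595 0.399  0.012 ]
tray corner [0.6385 0.1701 0.012 ]
tray corner [0.4137 0.1908 0.012 ]
tray corner [0.4437 0.4203 0.012 ]
mat [[ 0.6149 -0.1781  0.004 ]
 [ 0.5919 -0.405   0.004 ]
 [ 0.4431 -0.3888  0.004 ]
 [ 0.4665 -0.1621  0.004 ]] [ 0.5291 -0.2835  0.004 ]
head [ 0.5211 -0.049   0.092 ] funnel rim [0.5344 0.067  0.147 ]
```

View pics/s_man.png

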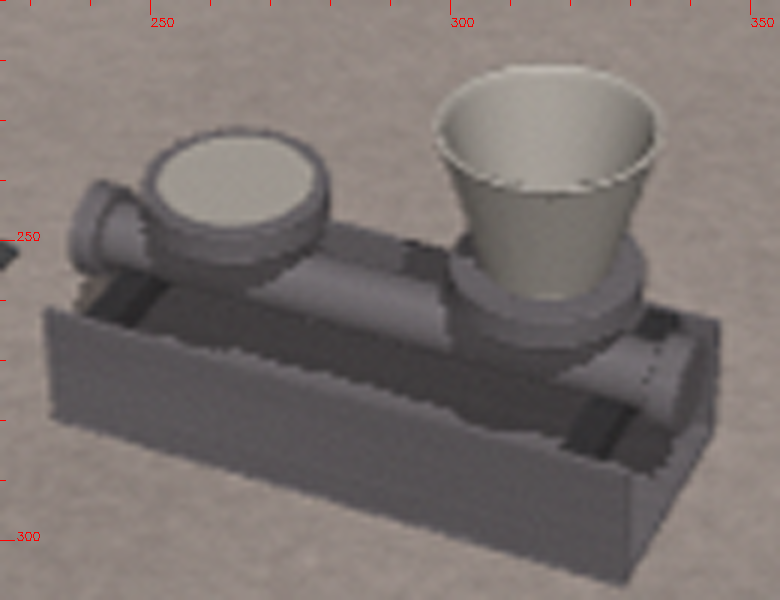

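```bash
python3 - <<'E'
from h import *
s=cv2.imread("pics/scene0.png");t=cv2.imread("pics/top0.png")
crop(s,95,225,240,295,5,"pics/s_mat.png")
crop(s,290,120,400,200,6,"pics/s_base.png")
crop(t,280,400,420,480,5,"pics/t_base.png")
print(np.round(proj("top",[0,0,0]),1),np.round(proj("scene",[0,0,0]),1))
for n in("top","scene"):
    W,f,_,_=cam(n);print(n,-W[:3,:3].T@W[:3,3],f)
for a,b,z in (((376,226),(264.5,240),.092),): print(back("top",a,z),back("scene",b,z))
# tcp and fingertips
st=get_state();Rm=R.from_quat(st["eef_rot"]).as_matrix();p=np.array(st["tool_pos"])
for dx in(-.05,.05):
    print(np.round(proj("scene",p+Rm@[dx,0,.019]),1),np.round(proj("top",p+Rm@[dx,0,.019]),1))
E
```

```text
[353.1 478.3] [340.6 171.5]
top [0.33718463 0.04118672 1.08162165] 487.268668177057
scene [1.30517058 0.27126907 0.67862682] 493.3000997370335
[ 0.51830756 -0.05100418  0.092     ] [ 0.52357992 -0.04535863  0.092     ]
[561.6 152.3] [ 47.6 375.8]
[613.1 166.4] [ -3.5 350.9]
```

View pics/s_mat.png

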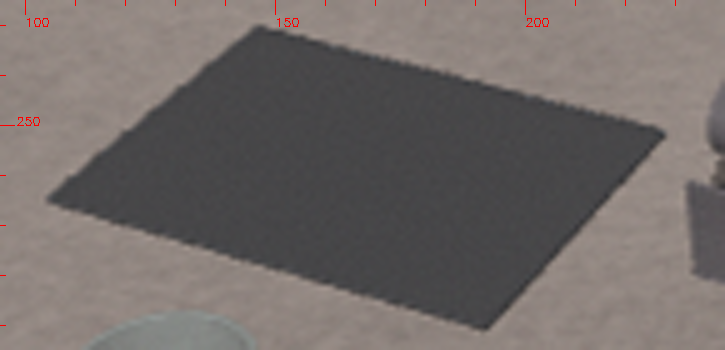

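View pics/s_base.png

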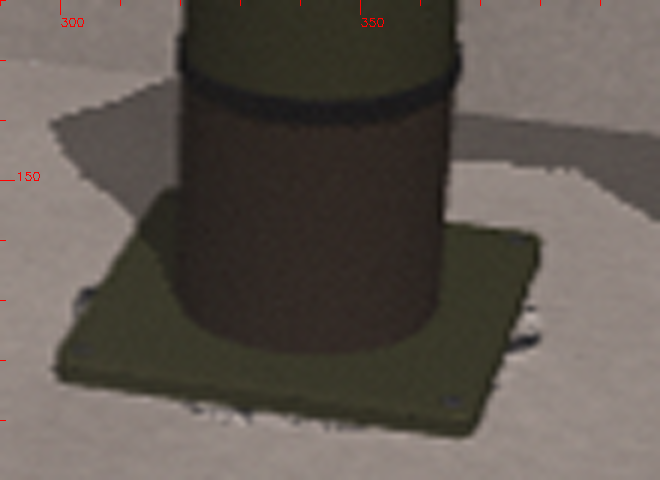

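View pics/t_base.png

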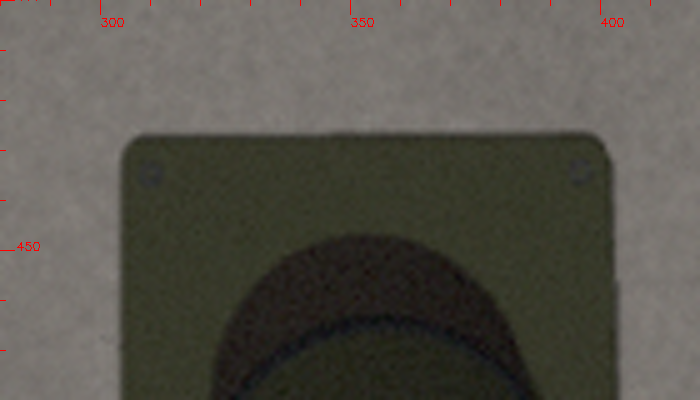

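```bash
python3 - <<'E'
from h import *
c=lambda x,y,ox,oy,s:(ox+x/s,oy+y/s)
for p in ((487,330),(47,200),(260,26),(666,133)):
    print("scene mat",np.round(back("scene",c(*p,95,225,5),.004),4))
for p in ((60,372),(470,428),(540,237)): print("scene base",np.round(back("scene",c(*p,290,120,6),.018),4))
for p in ((122,135),(611,135)): print("top base",np.round(back("top",c(*p,280,400,5),.018),4))
# scene seats
for p,n in (((293,393),"wide +y edge"),((112,382),"wide -y edge"),((205,452),"wide far edge")): print(n,np.round(back("scene",c(*p,350,230,5),.007),4))
for p in ((450,516),(630,562),(483,400)): print("sq",np.round(back("scene",c(*p,350,230,5),.007),4))
for p in ((339,303),(480,315),(447,357)): print("slim",np.round(back("scene",c(*p,350,230,5),.007),4))
E
```

```text
scene mat [ 0.6219 -0.1725  0.004 ]
scene mat [ 0.5967 -0.3996  0.004 ]
scene mat [ 0.4475 -0.3831  0.004 ]
scene mat [ 0.4737 -0.157   0.004 ]
scene base [ 0.1295 -0.0879  0.018 ]
scene base [0.1279 0.1061 0.018 ]
scene base [-0.0778  0.1048  0.018 ]
top base [0.1068 0.1008 0.018 ]
top base [ 0.1058 -0.1031  0.018 ]
wide +y edge [0.5538 0.2652 0.007 ]
wide -y edge [0.5675 0.195  0.007 ]
wide far edge [0.5967 0.2364 0.007 ]
sq [0.605  0.3296 0.007 ]
sq [0.6103 0.3948 0.007 ]
sq [0.5369 0.3381 0.007 ]
slim [0.4937 0.2774 0.007 ]
slim [0.485  0.3342 0.007 ]
slim [0.5151 0.3227 0.007 ]
```

```bash
cat >> h.py <<'E'
def go(p,head=None):
    """print normalised shift/turn for a world target TCP p, tool down, jaw heading (deg)"""
    st=get_state(); Rm=R.from_quat(st["eef_rot"]); t=np.array(st["tool_pos"])
    d=Rm.inv().apply(np.array(p)-t)
    if head is None: rv=np.zeros(3)
    else:
        h=np.radians(head); x=np.array([np.cos(h),np.sin(h),0]); z=np.array([0,0,-1.]); T=R.from_matrix(np.c_[x,np.cross(z,x),z])
        a=(Rm.inv()*T).as_rotvec(); b=(Rm.inv()*T*R.from_euler("z",np.pi)).as_rotvec(); rv=a if np.linalg.norm(a)<np.linalg.norm(b) else b
    print("pos",np.round(t,4),"head",np.round(np.degrees(np.arctan2(Rm.as_matrix()[1,0],Rm.as_matrix()[0,0])),1),"F",np.round(st["contact_force"],1),"open",round(st["opening"],3),"t",round(st["clock"],2))
    print("  ->",np.round(np.r_[d/.3,rv/np.pi],4).tolist(),"rows>=",np.linalg.norm(np.array(p)-t)/.0625,np.degrees(np.linalg.norm(rv))/10.7)
E
python3 -c "
from h import *
go([.488,.303,.26],-3)"
```

```text
pos [0.2603 0.5677 0.257 ] head 65.4 F [ 0.5 -0.4  0.4] open 0.999 t 0.1
  -> [-0.4857, 1.0577, -0.0091, 0.0003, 0.0004, 0.3799] rows>= 5.586807763019742 6.390284333268891
```

Candidates in the top view:
- **Slim bottle:** white (210,243), yellow (207,300) and purple (160,300). I take the white one, which stands on the small round seat.
- **Cup:** small can (134,202), large can (127,237) and middle can (217,215). I take the middle one, which is boxed in. The tray crop confirms both choices.

The two cameras disagree by about 7 mm, so I'll move above the slim bottle and use the fingertips to see which one is right.

>>> {"api": "play_rows", "payload": {"deltas": [[[-1, -0.48, 1.0, -0.01, 0, 0, 0.38], [-1, -0.48, 1.0, -0.01, 0, 0, 0.38], [-1, -0.48, 1.0, -0.01, 0, 0, 0.38], [-1, -0.48, 1.0, -0.01, 0, 0, 0.38], [-1, -0.48, 1.0, -0.01, 0, 0, 0.38]]], "force": 25}}

```text
clock: 0.72
tool_pos: [0.4607, 0.3259, 0.26]
eef_rot: [0.995, 0.099, -0.0, 0.001]
contact_force: [0.5, 0.3, 0.2]
opening: 0.999
```

```bash
python3 -c "
from h import *
go([.488,.303,.26],-3)"
```

```text
pos [0.4607 0.3259 0.26  ] head 11.3 F [0.5 0.3 0.2] open 0.999 t 0.72
  -> [0.0742, 0.0928, -0.0, 0.0004, 0.0002, 0.0796] rows>= 0.5701207660079295 1.3385197671368174
```

>>> {"api": "play_rows", "payload": {"deltas": [[[-1, 0.074, 0.093, 0, 0, 0, 0.08], [-1, 0.074, 0.093, 0, 0, 0, 0.08], [-1, 0.074, 0.093, 0, 0, 0, 0.08]]]}}

```text
clock: 1.1
tool_pos: [0.4879, 0.3026, 0.2596]
eef_rot: [1.0, -0.027, -0.001, 0.001]
contact_force: [0.3, 0.6, -0.1]
opening: 0.997
```

```bash
python3 - <<'E'
from h import *
go([.488,.303,.26],-3)
for n in ("scene","top"): cv2.imwrite(f"pics/{n}1.png", vision.snapshot(n)[:,:,::-1])
s=cv2.imread("pics/scene1.png");t=cv2.imread("pics/top1.png")
st=get_state();Rm=R.from_quat(st["eef_rot"]).as_matrix();p=np.array(st["tool_pos"])
for im,n in((s,"scene"),(t,"top")):
    for dx in(-.0615,-.044,.044,.0615):
      for dy in (-.009,.009):
        q=proj(n,p+Rm@[dx,dy,.019]); print(n,dx,dy,np.round(q,1)); cv2.circle(im,tuple(int(v*16) for v in q),16,(0,0,255),-1,shift=4)
q=proj("scene",p); crop(s,int(q[0])-65,int(q[1])-65,int(q[0])+65,int(q[1])+55,5,"pics/s1c.png")
q=proj("top",p); crop(t,int(q[0])-65,int(q[1])-65,int(q[0])+65,int(q[1])+55,5,"pics/t1c.png")
E
```

```text
pos [0.4879 0.3026 0.2596] head -3.1 F [ 0.3  0.6 -0.1] open 0.997 t 1.1
  -> [0.0003, -0.0013, -0.0013, 0.0006, 0.0004, -0.0004] rows>= 0.008971380095145939 0.01378708252281697
scene -0.0615 -0.009 [457.8 178.1]
scene -0.0615 0.009 [448.1 176.6]
scene -0.044 -0.009 [457.  182.2]
scene -0.044 0.009 [447.1 180.7]
scene 0.044 -0.009 [452.4 205.2]
scene 0.044 0.009 [441.8 203.4]
scene 0.0615 -0.009 [451.4 210.2]
scene 0.0615 0.009 [440.6 208.4]
top -0.0615 -0.009 [173.7 264.4]
top -0.0615 0.009 [184.  264.9]
top -0.044 -0.009 [174.6 254.4]
top -0.044 0.009 [184.9 254.9]
top 0.044 -0.009 [179.2 205.1]
top 0.044 0.009 [189.3 205.6]
top 0.0615 -0.009 [180.1 195.5]
top 0.0615 0.009 [190.2 195.9]
```

View pics/s1c.png

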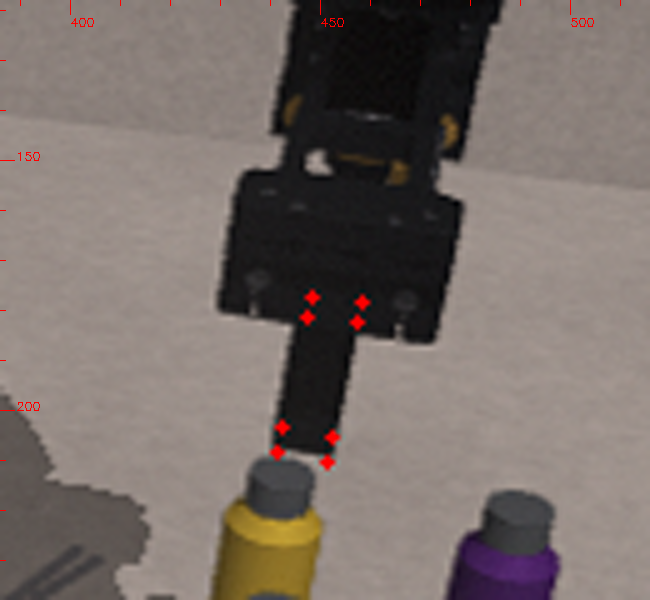

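View pics/t1c.png

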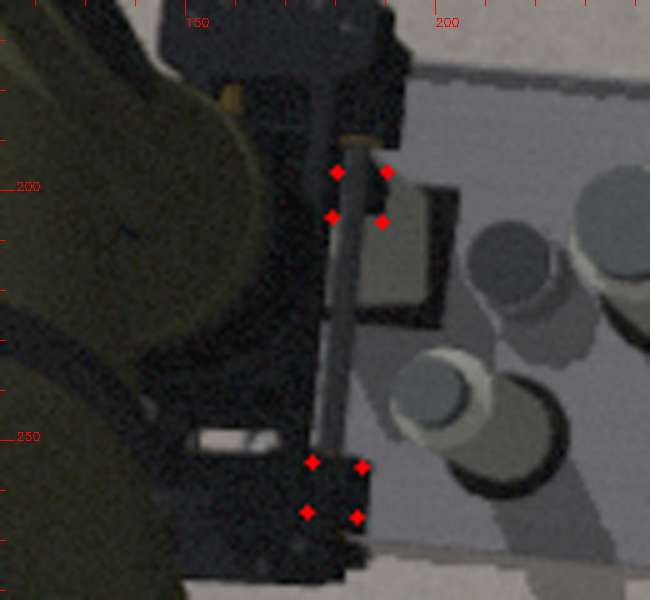

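>>> {"api": "play_rows", "payload": {"deltas": [[[-1, 0.003, -0.001, 0.36, 0, 0, 0], [-1, 0.003, -0.001, 0.36, 0, 0, 0], [-1, 0.003, -0.001, 0.36, 0, 0, 0], [-1, 0.003, -0.001, 0.36, 0, 0, 0]]]}}

```text
clock: 1.7
tool_pos: [0.4887, 0.3044, 0.1531]
eef_rot: [1.0, -0.025, 0.0, -0.0]
contact_force: [-0.2, 0.1, 0.6]
opening: 0.997
```

```bash
python3 - <<'E'
from h import *
go([.489,.303,.098],-3)
for n in ("scene","top"): cv2.imwrite(f"pics/{n}2.png", vision.snapshot(n)[:,:,::-1])
s=cv2.imread("pics/scene2.png");t=cv2.imread("pics/top2.png")
st=get_state();Rm=R.from_quat(st["eef_rot"]).as_matrix();p=np.array(st["tool_pos"])
for im,n in((s,"scene"),(t,"top")):
    for dx in(-.0615,-.044,.044,.0615):
      for dy in (-.009,.009):
        q=proj(n,p+Rm@[dx,dy,.019]);  cv2.circle(im,tuple(int(v*16) for v in q),8,(0,0,255),-1,shift=4)
q=proj("scene",p); crop(s,int(q[0])-65,int(q[1])-65,int(q[0])+65,int(q[1])+55,5,"pics/s2c.png")
q=proj("top",p); crop(t,int(q[0])-65,int(q[1])-65,int(q[0])+65,int(q[1])+55,5,"pics/t2c.png")
E
```

```text
pos [0.4887 0.3044 0.1531] head -2.9 F [-0.2  0.1  0.6] open 0.997 t 1.7
  -> [0.0011, 0.0047, 0.1837, -0.0, -0.0001, 0.0007] rows>= 0.8822217516215032 0.012132842252226977
```

View pics/s2c.png

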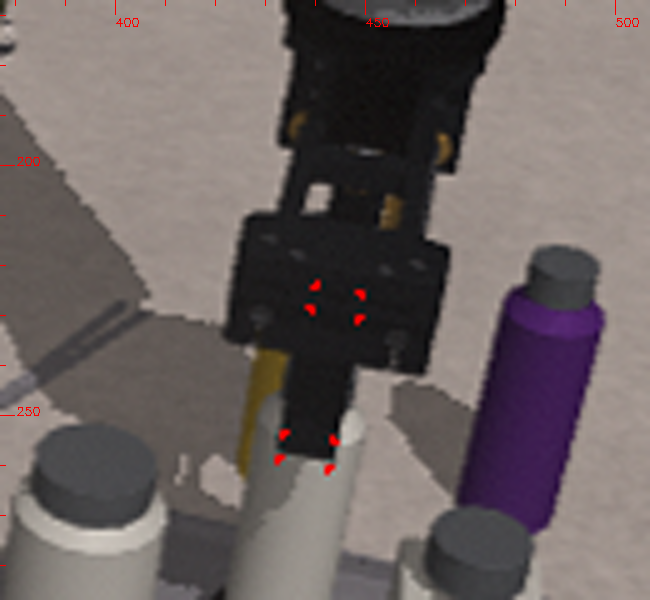

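View pics/t2c.png

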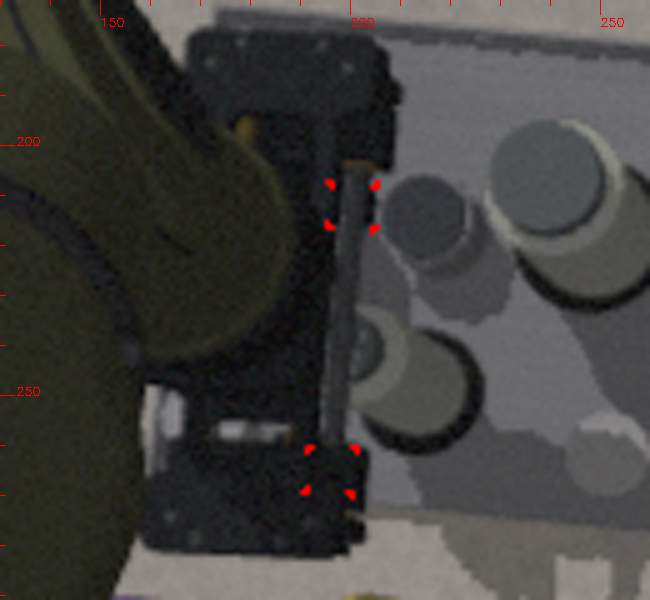

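>>> {"api": "play_rows", "payload": {"deltas": [[[-1, 0.001, 0.002, 0.183, 0, 0, 0], [-1, 0.001, 0.002, 0.183, 0, 0, 0], [-0.05, 0.001, 0.002, 0.183, 0, 0, 0], [-0.05, 0.001, 0.002, 0.183, 0, 0, 0], [-0.05, 0.001, 0.002, 0.183, 0, 0, 0]]], "force": 3}}

```text
clock: 2.42
tool_pos: [0.4903, 0.3044, 0.1004]
eef_rot: [1.0, -0.025, 0.002, -0.001]
contact_force: [-0.5, 0.3, -0.7]
opening: 0.68
```

```bash
python3 - <<'E'
from h import *
go([.489,.3037,.098],-3)
for n in ("scene","top"): cv2.imwrite(f"pics/{n}3.png", vision.snapshot(n)[:,:,::-1])
s=cv2.imread("pics/scene3.png");t=cv2.imread("pics/top3.png")
p=np.array(get_state()["tool_pos"])
q=proj("scene",p); crop(s,int(q[0])-65,int(q[1])-65,int(q[0])+65,int(q[1])+55,5,"pics/s3c.png")
q=proj("top",p); crop(t,int(q[0])-65,int(q[1])-65,int(q[0])+65,int(q[1])+55,5,"pics/t3c.png")
E
```

```text
pos [0.4903 0.3044 0.1004] head -2.9 F [-0.5  0.3 -0.7] open 0.68 t 2.42
  -> [-0.0043, 0.0025, 0.008, -0.0008, -0.0012, 0.0005] rows>= 0.04520618209648978 0.025733487260565176
```

View pics/s3c.png

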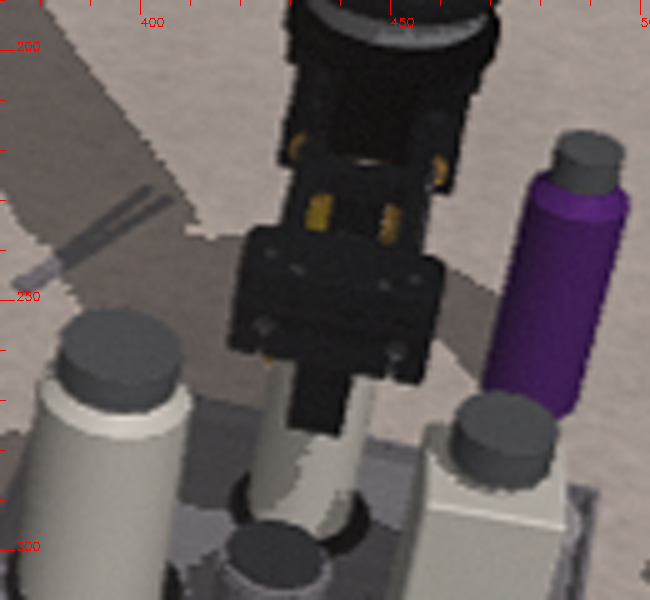

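View pics/t3c.png

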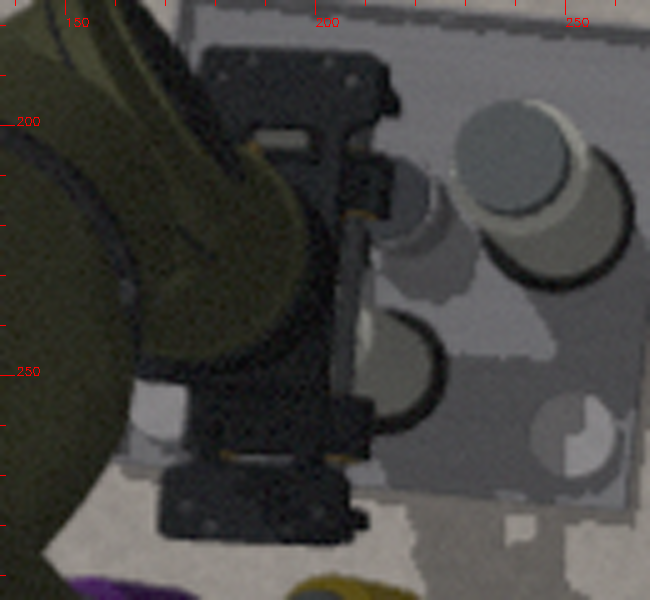

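```bash
python3 - <<'E'
from h import *
t=cv2.imread("pics/top3.png")
st=get_state();Rm=R.from_quat(st["eef_rot"]).as_matrix();p=np.array(st["tool_pos"])
S=5;q=proj("top",p);x0,y0=int(q[0])-65,int(q[1])-65
c=cv2.resize(t[y0:y0+120,x0:x0+130],None,fx=S,fy=S,interpolation=cv2.INTER_CUBIC)
P=lambda w:tuple(int(v) for v in (proj("top",w)-[x0,y0])*S)
a=np.linspace(0,2*np.pi,40)
for z,col in((.113,(0,255,0)),(.007,(255,0,0))):
    cv2.polylines(c,[np.array([P([.4851+.021*np.cos(k),.3011+.021*np.sin(k),z]) for k in a])],1,col)
for zt in (.019,-.02,-.04):
  for d in(-1,1):
    w=.030
    for ww in (w,w+.0175): cv2.line(c,P(p+Rm@[d*ww,-.010,zt]),P(p+Rm@[d*ww,.010,zt]),(0,0,255),1)
cv2.imwrite("pics/t3o.png",c)
E
```

```text
(no output)
```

View pics/t3o.png

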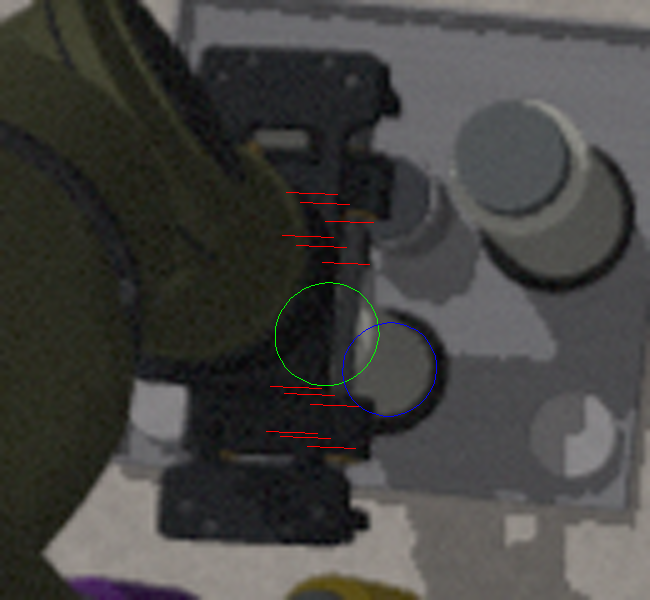

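>>> {"api": "play_rows", "payload": {"deltas": [[[1, -0.002, 0.001, 0.005, 0, 0, 0], [1, -0.002, 0.001, 0.005, 0, 0, 0], [1, -0.002, 0.001, 0.005, 0, 0, 0], [1, -0.002, 0.001, 0.005, 0, 0, 0]]], "force": 3}}

```text
clock: 3.02
tool_pos: [0.4891, 0.304, 0.0984]
eef_rot: [1.0, -0.025, 0.001, -0.001]
contact_force: [-1.3, 0.3, 3.5]
opening: 0.476
```

```bash
python3 - <<'E'
from h import *
go([.489,.3037,.098],-3)
for n in ("scene","top"): cv2.imwrite(f"pics/{n}4.png", vision.snapshot(n)[:,:,::-1])
s=cv2.imread("pics/scene4.png");t=cv2.imread("pics/top4.png")
p=np.array(get_state()["tool_pos"])
q=proj("scene",p); crop(s,int(q[0])-65,int(q[1])-65,int(q[0])+65,int(q[1])+55,5,"pics/s4c.png")
q=proj("top",p); crop(t,int(q[0])-65,int(q[1])-65,int(q[0])+65,int(q[1])+55,5,"pics/t4c.png")
E
```

```text
pos [0.4891 0.304  0.0984] head -2.9 F [-1.3  0.3  3.5] open 0.476 t 3.02
  -> [-0.0001, 0.0009, 0.0012, -0.0006, -0.0007, 0.0006] rows>= 0.007513230001224758 0.01835451245992378
```

View pics/s4c.png

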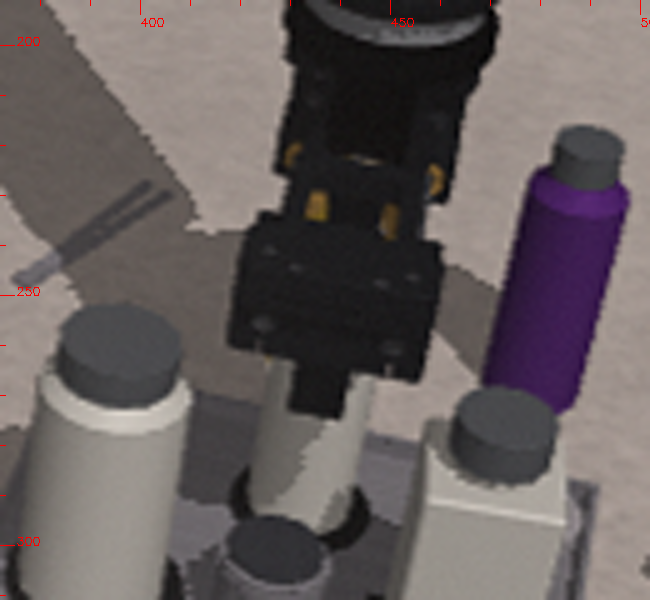

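View pics/t4c.png

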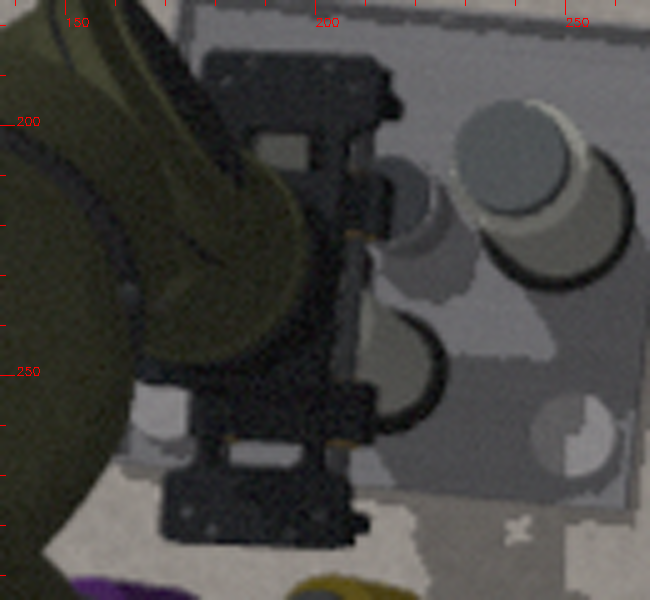

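>>> {"api": "play_rows", "payload": {"deltas": [[[1, 0, 0, 0, 0, 0, 0], [1, 0, 0, 0, 0, 0, 0], [1, 0, 0, -0.1, 0, 0, 0], [1, 0, 0, -0.3, 0, 0, 0], [1, 0, 0, -0.5, 0, 0, 0]]], "force": 30}}

```text
clock: 3.75
tool_pos: [0.489, 0.3032, 0.2492]
eef_rot: [1.0, -0.026, 0.001, -0.0]
contact_force: [1.2, 1.1, -1.4]
opening: 0.47
```

```bash
python3 -c "
from h import *
go([.524,-.356,.275],-6)"
```

```text
pos [0.489  0.3032 0.2492] head -2.9 F [ 1.2  1.1 -1.4] open 0.47 t 3.75
  -> [0.229, 2.1885, -0.0872, -0.0003, -0.0007, 0.0171] rows>= 10.570456301091625 0.2877160026019613
```

>>> {"api": "play_rows", "payload": {"deltas": [[[1, 0.02, 0.15, -0.09, 0, 0, 0], [1, 0.04, 0.35, -0.09, 0, 0, 0], [1, 0.06, 0.55, -0.09, 0, 0, 0], [1, 0.08, 0.75, -0.09, 0, 0, 0.005], [1, 0.1, 0.95, -0.09, 0, 0, 0.01]]]}}

```text
clock: 4.38
tool_pos: [0.5046, 0.0146, 0.2757]
eef_rot: [0.999, -0.042, 0.002, -0.0]
contact_force: [1.1, -0.4, -1.5]
opening: 0.471
```

```bash
python3 -c "
from h import *
go([.524,-.356,.275],-6)"
```

```text
pos [0.5046 0.0146 0.2757] head -4.8 F [ 1.1 -0.4 -1.5] open 0.471 t 4.38
  -> [0.1674, 1.2258, 0.0027, -0.0001, -0.001, 0.0068] rows>= 5.938246400004833 0.1155703457175374
```

>>> {"api": "play_rows", "payload": {"deltas": [[[1, 0.02, 0.2, 0, 0, 0, 0], [1, 0.05, 0.4, 0, 0, 0, 0], [1, 0.08, 0.6, 0, 0, 0, 0.005], [1, 0.11, 0.8, 0, 0, 0, 0.007], [1, 0.136, 1.0, 0, 0, 0, 0.007]]]}}

```text
clock: 5.0
tool_pos: [0.5201, -0.2902, 0.2752]
eef_rot: [0.999, -0.053, 0.002, 0.0]
contact_force: [1.1, -0.1, -1.7]
opening: 0.474
```

```bash
python3 -c "
from h import *
go([.524,-.356,.115],-6)"
```

```text
pos [ 0.5201 -0.2902  0.2752] head -6.1 F [ 1.1 -0.1 -1.7] open 0.474 t 5.0
  -> [0.0344, 0.2167, 0.534, 0.0, -0.001, -0.0004] rows>= 2.7710682154269235 0.018087414146760652
```

>>> {"api": "play_rows", "payload": {"deltas": [[[1, 0.034, 0.2, 0.0, 0, 0, 0], [1, 0.034, 0.217, 0.1, 0, 0, 0], [1, 0.034, 0.217, 0.3, 0, 0, 0], [1, 0.034, 0.217, 0.45, 0, 0, 0], [1, 0.034, 0.217, 0.53, 0, 0, 0]]]}}

```text
clock: 5.62
tool_pos: [0.5222, -0.3557, 0.1126]
eef_rot: [0.999, -0.053, -0.0, -0.001]
contact_force: [0.0, 0.0, -2.2]
opening: 0.468
```

```bash
python3 -c "
from h import *
go([.524,-.356,.0965],-6)
for n in ('scene','top'): cv2.imwrite(f'pics/{n}5.png', vision.snapshot(n)[:,:,::-1])
s=cv2.imread('pics/scene5.png');crop(s,90,160,250,310,4,'pics/s5c.png')
"
```

```text
pos [ 0.5222 -0.3557  0.1126] head -6.1 F [ 0.   0.  -2.2] open 0.468 t 5.62
  -> [0.0061, 0.0003, 0.0538, -0.0004, 0.0003, -0.0005] rows>= 0.2600066650468614 0.011815282187769227
```

View pics/s5c.png

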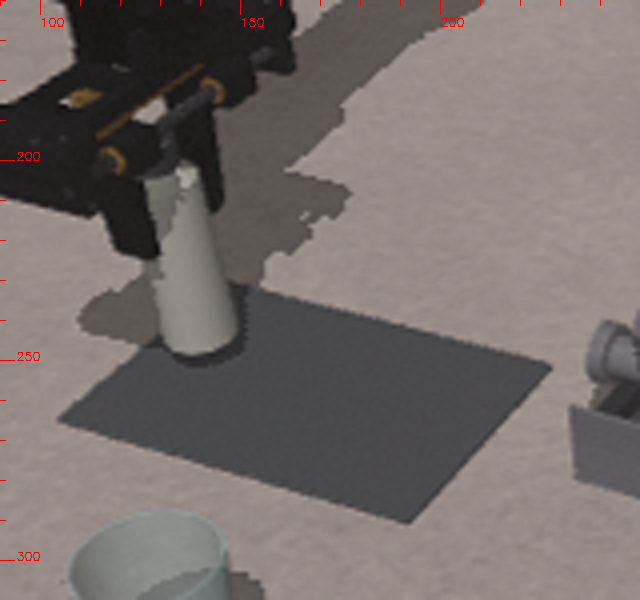

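>>> {"api": "play_rows", "payload": {"deltas": [[[1, 0.006, 0, 0.03, 0, 0, 0], [1, 0.006, 0, 0.045, 0, 0, 0], [1, 0.006, 0, 0.053, 0, 0, 0], [1, 0.006, 0, 0.056, 0, 0, 0], [1, 0.006, 0, 0.056, 0, 0, 0]]]}}

```text
clock: 6.35
tool_pos: [0.5236, -0.3555, 0.0961]
eef_rot: [0.999, -0.053, -0.001, -0.001]
contact_force: [0.2, 0.1, -2.4]
opening: 0.472
```

>>> {"api": "play_rows", "payload": {"deltas": [[[1, 0, 0, 0.004, 0, 0, 0], [1, 0, 0, 0.006, 0, 0, 0]]]}}

```text
clock: 6.6
tool_pos: [0.5238, -0.356, 0.0954]
eef_rot: [0.999, -0.053, -0.001, -0.001]
contact_force: [-3.5, 0.9, 8.6]
opening: 0.469
```

>>> {"api": "play_rows", "payload": {"deltas": [[[-0.4, 0, 0, -0.001, 0, 0, 0], [-1, 0, 0, -0.001, 0, 0, 0], [-1, 0, 0, -0.001, 0, 0, 0], [-1, 0, 0, -0.1, 0, 0, 0], [-1, 0, 0, -0.25, 0, 0, 0]]]}}

```text
clock: 7.22
tool_pos: [0.523, -0.3554, 0.1698]
eef_rot: [0.999, -0.053, -0.002, -0.002]
contact_force: [0.9, 0.0, -0.4]
opening: 0.993
```

```bash
python3 -c "
from h import *
go([.557,.2275,.275],-3)
for n in ('scene','top'): cv2.imwrite(f'pics/{n}6.png', vision.snapshot(n)[:,:,::-1])
s=cv2.imread('pics/scene6.png');crop(s,90,160,250,310,4,'pics/s6c.png')
"
```

```text
pos [ 0.523  -0.3554  0.1698] head -6.1 F [ 0.9  0.  -0.4] open 0.993 t 7.22
  -> [-0.095, -1.9451, -0.345, -0.0009, 0.0015, -0.0172] rows>= 9.493052494376322 0.2901586449738114
```

View pics/s6c.png

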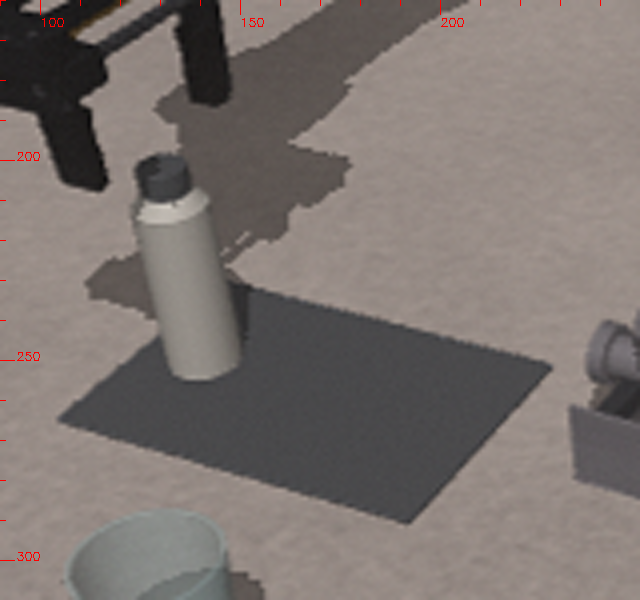

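>>> {"api": "play_rows", "payload": {"deltas": [[[-1, 0, -0.1, -0.345, 0, 0, 0], [-1, 0, -0.3, -0.345, 0, 0, 0], [-1, -0.02, -0.5, -0.345, 0, 0, 0], [-1, -0.03, -0.7, -0.345, 0, 0, -0.01], [-1, -0.05, -0.9, -0.345, 0, 0, -0.01]]]}}

```text
clock: 7.95
tool_pos: [0.5395, -0.0997, 0.2774]
eef_rot: [0.999, -0.038, 0.003, 0.002]
contact_force: [0.3, 0.6, 0.7]
opening: 0.996
```

```bash
python3 -c "
from h import *
go([.557,.2275,.275],-3)"
```

```text
pos [ 0.5395 -0.0997  0.2774] head -4.3 F [0.3 0.6 0.7] open 0.996 t 7.95
  -> [-0.0236, -1.092, 0.0047, 0.001, -0.0023, -0.0072] rows>= 5.242934295792224 0.1284434139744862
```

>>> {"api": "play_rows", "payload": {"deltas": [[[-1, 0, -0.2, 0.005, 0, 0, 0], [-1, -0.01, -0.4, 0.005, 0, 0, 0], [-1, -0.015, -0.6, 0.005, 0, 0, -0.003], [-1, -0.02, -0.8, 0.005, 0, 0, -0.005], [-1, -0.022, -1.0, 0.005, 0, 0, -0.007]]]}}

```text
clock: 8.57
tool_pos: [0.5551, 0.2019, 0.2744]
eef_rot: [1.0, -0.026, 0.003, 0.002]
contact_force: [1.5, -0.8, 0.1]
opening: 1.002
```

```bash
python3 -c "
from h import *
go([.557,.2275,.16],-3)"
```

```text
pos [0.5551 0.2019 0.2744] head -3.0 F [ 1.5 -0.8  0.1] open 1.002 t 8.57
  -> [-0.0006, -0.087, 0.3812, 0.0011, -0.0021, -0.0001] rows>= 1.8767441177187882 0.039954027818133286
```

>>> {"api": "play_rows", "payload": {"deltas": [[[-1, 0, -0.087, 0.0, 0.001, -0.002, 0], [-1, 0, -0.087, 0.1, 0.001, -0.002, 0], [-1, 0, -0.087, 0.25, 0.001, -0.002, 0], [-1, 0, -0.087, 0.38, 0.001, -0.002, 0], [-1, 0, -0.087, 0.38, 0.001, -0.002, 0]]]}}

```text
clock: 9.2
tool_pos: [0.5548, 0.2266, 0.1573]
eef_rot: [1.0, -0.026, -0.003, 0.002]
contact_force: [-0.1, 0.2, 0.8]
opening: 1.0
```

```bash
python3 - <<'E'
from h import *
go([.557,.2275,.088],-3)
for n in ("scene","top"): cv2.imwrite(f"pics/{n}7.png", vision.snapshot(n)[:,:,::-1])
s=cv2.imread("pics/scene7.png");t=cv2.imread("pics/top7.png")
p=np.array(get_state()["tool_pos"])
q=proj("scene",p); crop(s,int(q[0])-65,int(q[1])-65,int(q[0])+65,int(q[1])+55,5,"pics/s7c.png")
q=proj("top",p); crop(t,int(q[0])-65,int(q[1])-65,int(q[0])+65,int(q[1])+55,5,"pics/t7c.png")
E
```

```text
pos [0.5548 0.2266 0.1573] head -3.0 F [-0.1  0.2  0.8] open 1.0 t 9.2
  -> [0.0085, -0.0042, 0.231, 0.0012, 0.002, -0.0001] rows>= 1.1096773340808745 0.038974072079528306
```

View pics/s7c.png

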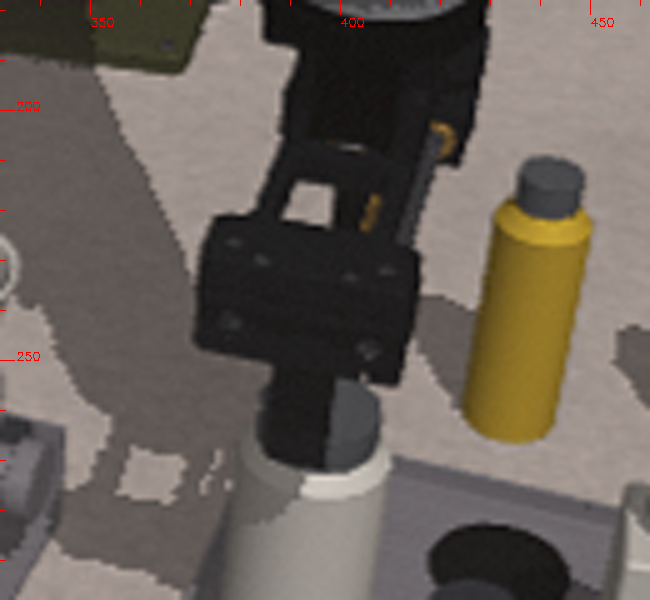

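View pics/t7c.png

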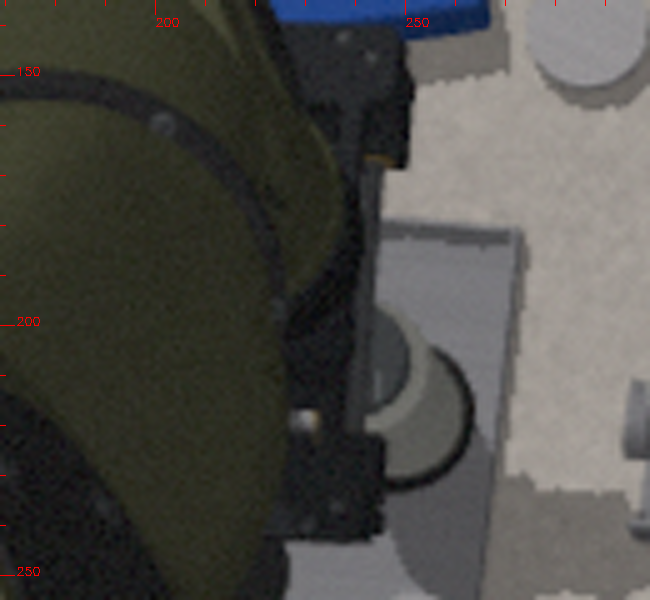

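>>> {"api": "play_rows", "payload": {"deltas": [[[-1, 0.008, -0.007, 0.1, 0.001, 0.002, 0], [-1, 0.008, -0.007, 0.2, 0.001, 0.002, 0], [-1, 0.008, -0.007, 0.231, 0.001, 0.002, 0], [-1, 0.008, -0.007, 0.231, 0.001, 0.002, 0], [-1, 0.008, -0.007, 0.231, 0.001, 0.002, 0]]], "force": 3}}

```text
clock: 9.93
tool_pos: [0.5612, 0.2298, 0.0931]
eef_rot: [1.0, -0.027, 0.005, -0.002]
contact_force: [0.3, -0.7, 1.5]
opening: 1.002
```

```bash
python3 -c "
from h import *
go([.557,.2285,.088],-3)"
```

```text
pos [0.5612 0.2298 0.0931] head -3.0 F [ 0.3 -0.7  1.5] open 1.002 t 9.93
  -> [-0.014, 0.0051, 0.017, -0.0013, -0.003, -0.0002] rows>= 0.10847231882062598 0.05572805022695513
```

>>> {"api": "play_rows", "payload": {"deltas": [[[-1, -0.014, 0.005, 0.017, -0.001, -0.003, 0], [-1, -0.014, 0.005, 0.017, -0.001, -0.003, 0], [-1, -0.014, 0.005, 0.017, -0.001, -0.003, 0]]]}}

```text
clock: 10.3
tool_pos: [0.5571, 0.2286, 0.0881]
eef_rot: [1.0, -0.027, 0.0, -0.001]
contact_force: [0.9, -0.3, 0.6]
opening: 1.0
```

```bash
python3 -c "
from h import *
go([.557,.2285,.088],-3)"
```

```text
pos [0.5571 0.2286 0.0881] head -3.0 F [ 0.9 -0.3  0.6] open 1.0 t 10.3
  -> [-0.0002, 0.0004, 0.0005, -0.0003, -0.0001, -0.0002] rows>= 0.0031109302763354034 0.006994357984221135
```

Positioned well. I'll close gently and read the force.

>>> {"api": "play_rows", "payload": {"deltas": [[[-0.4, 0, 0, 0, 0, 0, 0], [-0.4, 0, 0, 0, 0, 0, 0], [-0.4, 0, 0, 0, 0, 0, 0]]], "force": 3}}

```text
clock: 10.68
tool_pos: [0.557, 0.2286, 0.0881]
eef_rot: [1.0, -0.026, 0.0, -0.001]
contact_force: [0.7, 0.1, -0.2]
opening: 0.709
```

>>> {"api": "play_rows", "payload": {"deltas": [[[1, 0, 0, 0, 0, 0, 0], [1, 0, 0, 0, 0, 0, 0], [1, 0, 0, 0, 0, 0, 0]]], "force": 3}}

```text
clock: 11.05
tool_pos: [0.5563, 0.2286, 0.0881]
eef_rot: [1.0, -0.026, -0.001, -0.0]
contact_force: [-3.6, -1.1, 2.3]
opening: 0.658
```

```bash
python3 - <<'E'
from h import *
go([.557,.2285,.088],-3)
for n in ("scene",): cv2.imwrite(f"pics/{n}8.png", vision.snapshot(n)[:,:,::-1])
s=cv2.imread("pics/scene8.png")
crop(s,340,220,500,365,5,"pics/s8c.png")
E
```

```text
pos [0.5563 0.2286 0.0881] head -3.0 F [-3.6 -1.1  2.3] open 0.658 t 11.05
  -> [0.0023, 0.0003, 0.0002, -0.0002, 0.0004, -0.0002] rows>= 0.011045985216634314 0.007782041213945165
```

View pics/s8c.png

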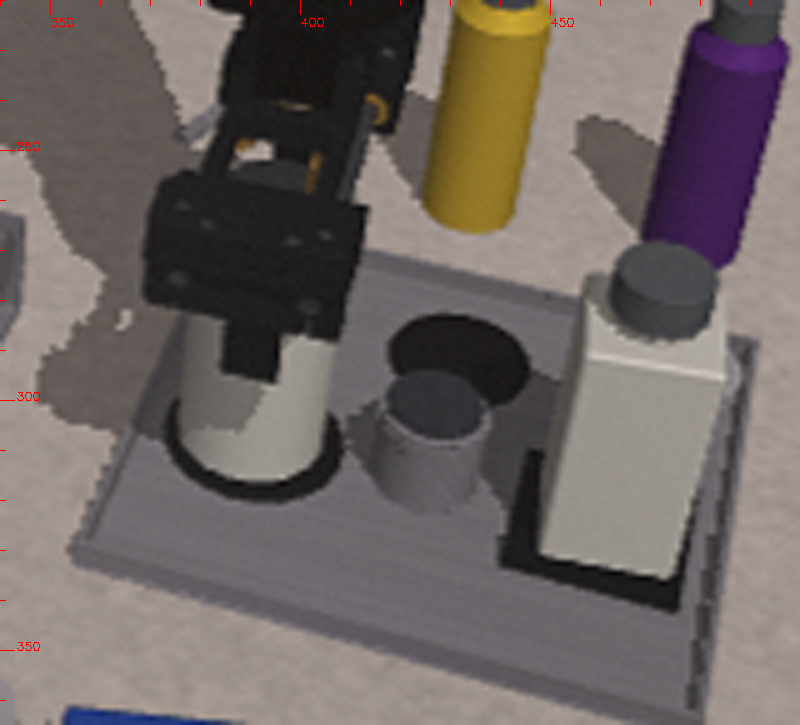

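>>> {"api": "play_rows", "payload": {"deltas": [[[1, -0.004, 0, 0, 0, 0, 0], [1, -0.004, 0, 0, 0, 0, 0], [1, -0.004, 0, 0, 0, 0, 0]]], "force": 3}}

```text
clock: 11.48
tool_pos: [0.5558, 0.2287, 0.0881]
eef_rot: [1.0, -0.027, 0.0, -0.0]
contact_force: [-0.6, 0.7, -1.4]
opening: 0.656
```

>>> {"api": "play_rows", "payload": {"deltas": [[[1, 0, 0, 0, 0, 0, 0], [1, 0, 0, 0, 0, 0, 0], [1, 0, 0, -0.1, 0, 0, 0], [1, 0, 0, -0.3, 0, 0, 0], [1, 0, 0, -0.5, 0, 0, 0]]], "force": 35}}

```text
clock: 12.1
tool_pos: [0.5551, 0.2282, 0.2389]
eef_rot: [1.0, -0.027, -0.001, -0.0]
contact_force: [0.4, 1.0, -4.4]
opening: 0.642
```

```bash
python3 -c "
from h import *
go([.532,-.281,.275],-6)"
```

```text
pos [0.5551 0.2282 0.2389] head -3.0 F [ 0.4  1.  -4.4] open 0.642 t 12.1
  -> [0.0129, 1.699, -0.1203, 0.0, 0.0005, 0.0164] rows>= 8.176076885025667 0.2764349050319741
```

>>> {"api": "play_rows", "payload": {"deltas": [[[1, 0, 0.02, -0.12, 0, 0, 0], [1, 0, 0.15, -0.12, 0, 0, 0], [1, 0, 0.35, -0.12, 0, 0, 0], [1, 0, 0.55, -0.12, 0, 0, 0.005], [1, 0, 0.75, -0.12, 0, 0, 0.01]]]}}

```text
clock: 12.72
tool_pos: [0.5426, 0.0017, 0.2746]
eef_rot: [0.999, -0.042, -0.001, 0.0]
contact_force: [0.6, 0.0, -3.2]
opening: 0.651
```

```bash
python3 -c "
from h import *
go([.532,-.281,.275],-6)"
```

```text
pos [0.5426 0.0017 0.2746] head -4.9 F [ 0.6  0.  -3.2] open 0.651 t 12.72
  -> [0.0446, 0.9418, -0.001, 0.0001, 0.0007, 0.0064] rows>= 4.525802112585488 0.10750171435282924
```

>>> {"api": "play_rows", "payload": {"deltas": [[[1, 0.01, 0.2, 0, 0, 0, 0], [1, 0.02, 0.4, 0, 0, 0, 0], [1, 0.03, 0.6, 0, 0, 0, 0.006], [1, 0.04, 0.8, 0, 0, 0, 0.006], [1, 0.045, 0.942, 0, 0, 0, 0.006]]]}}

```text
clock: 13.35
tool_pos: [0.5308, -0.2846, 0.2743]
eef_rot: [0.999, -0.053, -0.002, 0.001]
contact_force: [0.2, 0.2, -3.1]
opening: 0.646
```

```bash
python3 -c "
from h import *
go([.532,-.281,.105],-6)"
```

```text
pos [ 0.5308 -0.2846  0.2743] head -6.1 F [ 0.2  0.2 -3.1] open 0.646 t 13.35
  -> [0.0046, -0.0131, 0.5642, 0.0005, 0.001, -0.0006] rows>= 2.7089624357587727 0.02140915270532891
```

>>> {"api": "play_rows", "payload": {"deltas": [[[1, 0.004, -0.013, 0.05, 0, 0.001, 0], [1, 0.004, -0.013, 0.22, 0, 0.001, 0], [1, 0.004, -0.013, 0.4, 0, 0.001, 0], [1, 0.004, -0.013, 0.55, 0, 0.001, 0], [1, 0.004, -0.013, 0.56, 0, 0.001, 0]]]}}

```text
clock: 13.98
tool_pos: [0.5291, -0.2796, 0.1029]
eef_rot: [0.999, -0.053, -0.004, -0.001]
contact_force: [-1.0, 0.5, -2.9]
opening: 0.645
```

```bash
python3 -c "
from h import *
go([.532,-.281,.0861],-6)
for n in ('scene','top'): cv2.imwrite(f'pics/{n}9.png', vision.snapshot(n)[:,:,::-1])
s=cv2.imread('pics/scene9.png');crop(s,90,160,250,310,4,'pics/s9c.png')
"
```

```text
pos [ 0.5291 -0.2796  0.1029] head -6.1 F [-1.   0.5 -2.9] open 0.645 t 13.97
  -> [0.0105, 0.0036, 0.056, -0.0004, 0.0025, -0.0006] rows>= 0.2742799751990583 0.04328128139159783
```

View pics/s9c.png

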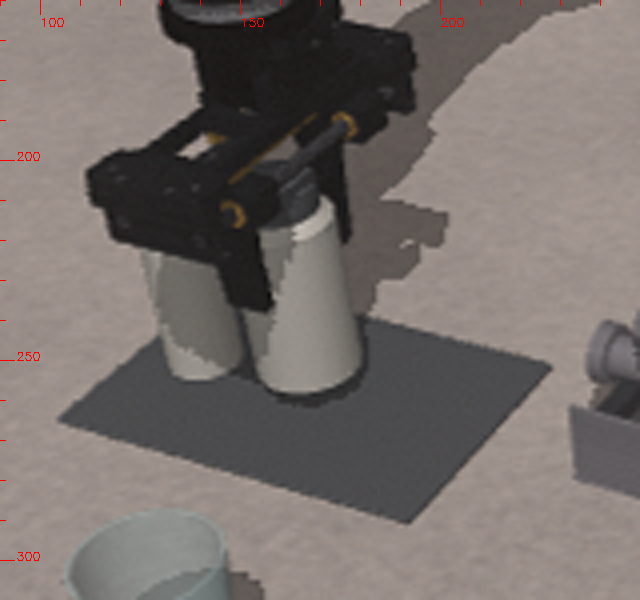

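Clear of the slim bottle, so lowering to the mat.

>>> {"api": "play_rows", "payload": {"deltas": [[[1, 0.01, 0.003, 0.03, 0, 0.002, 0], [1, 0.01, 0.003, 0.045, 0, 0.002, 0], [1, 0.01, 0.003, 0.053, 0, 0.002, 0], [1, 0.01, 0.003, 0.056, 0, 0.002, 0], [1, 0.01, 0.003, 0.056, 0, 0.002, 0]]]}}

```text
clock: 14.7
tool_pos: [0.5349, -0.2825, 0.0899]
eef_rot: [0.999, -0.053, 0.003, 0.001]
contact_force: [0.1, 0.5, -3.4]
opening: 0.65
```

```bash
python3 -c "
from h import *
go([.532,-.281,.085],-6)"
```

```text
pos [ 0.5349 -0.2825  0.0899] head -6.1 F [ 0.1  0.5 -3.4] open 0.65 t 14.7
  -> [-0.0102, -0.004, 0.0163, 0.0006, -0.002, -0.0007] rows>= 0.09446512451451523 0.03737879915945251
```

>>> {"api": "play_rows", "payload": {"deltas": [[[1, -0.006, -0.002, 0.006, 0, -0.002, 0], [1, -0.006, -0.002, 0.01, 0, -0.002, 0], [1, -0.006, -0.002, 0.012, 0, -0.002, 0], [1, -0.006, -0.002, 0.013, 0, -0.002, 0]]]}}

```text
clock: 15.2
tool_pos: [0.5332, -0.2817, 0.086]
eef_rot: [0.999, -0.053, 0.0, 0.001]
contact_force: [-0.1, 0.0, -2.8]
opening: 0.647
```

>>> {"api": "play_rows", "payload": {"deltas": [[[1, 0, 0, 0.004, 0, 0, 0], [1, 0, 0, 0.005, 0, 0, 0]]]}}

```text
clock: 15.45
tool_pos: [0.5333, -0.2819, 0.085]
eef_rot: [0.999, -0.054, 0.0, 0.001]
contact_force: [-1.3, 0.1, 3.7]
opening: 0.647
```

Contact. Releasing and rising.

>>> {"api": "play_rows", "payload": {"deltas": [[[-0.6, 0, 0, -0.001, 0, 0, 0], [-1, 0, 0, -0.001, 0, 0, 0], [-1, 0, 0, -0.001, 0, 0, 0], [-1, 0, 0, -0.1, 0, 0, 0], [-1, 0, 0, -0.25, 0, 0, 0]]]}}

```text
clock: 16.08
tool_pos: [0.5324, -0.2813, 0.1596]
eef_rot: [0.999, -0.053, -0.001, 0.0]
contact_force: [0.8, -0.9, 0.9]
opening: 0.997
```

```bash
python3 -c "
from h import *
go([.571,.365,.275],-1)
for n in ('scene','top'): cv2.imwrite(f'pics/{n}10.png', vision.snapshot(n)[:,:,::-1])
s=cv2.imread('pics/scene10.png');crop(s,90,160,250,310,4,'pics/s10c.png')
t=cv2.imread('pics/top10.png');crop(t,150,165,285,290,5,'pics/t10c.png')
"
```

```text
pos [ 0.5324 -0.2813  0.1596] head -6.1 F [ 0.8 -0.9  0.9] open 0.997 t 16.07
  -> [-0.1031, -2.1553, -0.3865, 0.0003, 0.0008, -0.0285] rows>= 10.521927351547706 0.4794921672640723
```

View pics/s10c.png

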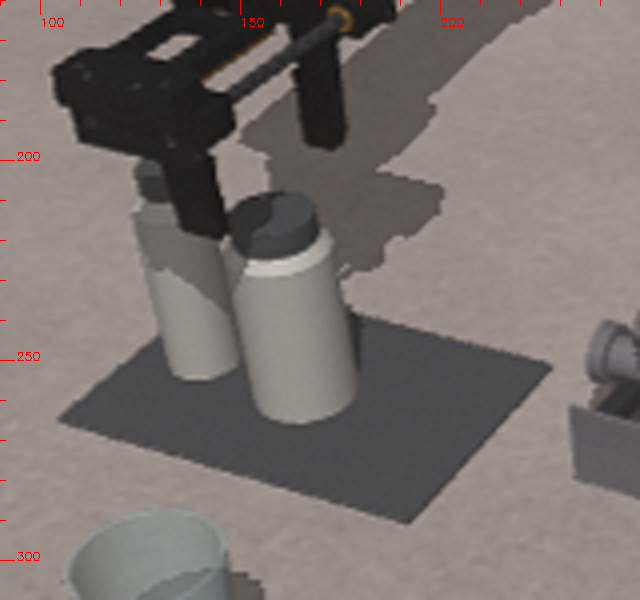

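View pics/t10c.png

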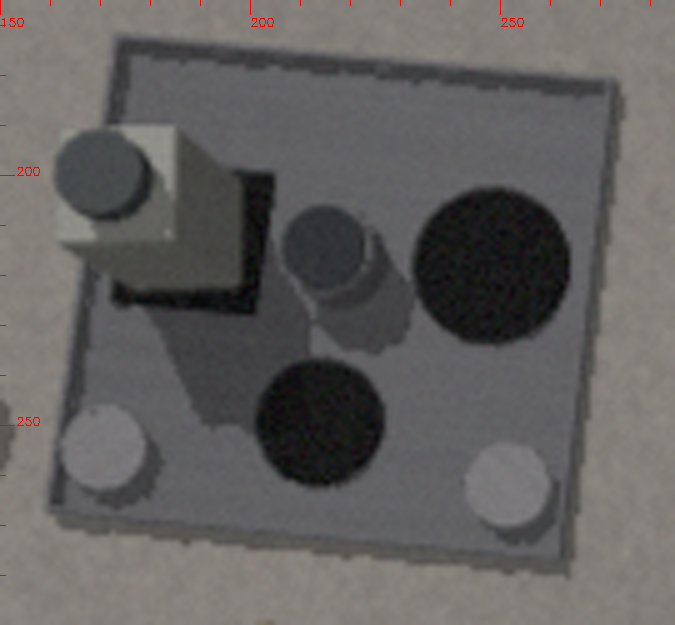

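```bash
python3 - <<'E'
from h import *
c=lambda x,y,ox,oy,s:(ox+x/s,oy+y/s)
s=cv2.imread("pics/scene10.png"); crop(s,350,250,510,370,5,"pics/s10t.png")
for n,p in (("wide",(493,265)),("slim",(321,422))): print(n,np.round(back("top",c(*p,150,165,5),.007),4))
def ang(cm,a,b,z): 
    d=back(cm,b,z)-back(cm,a,z); return np.round(np.degrees(np.arctan2(d[1],d[0])),1),np.round(np.linalg.norm(d),4)
print("bottle base edge scene", ang("scene",c(545,553,340,220,5),c(668,577,340,220,5),.007))
print("seat edge scene", ang("scene",c(500,565,340,220,5),c(680,610,340,220,5),.007))
print("bottle shoulder scene", ang("scene",c(585,357,340,220,5),c(725,380,340,220,5),.109))
print("top edge", ang("top",c(178,125,150,165,5),c(179,241,150,165,5),.109),ang("top",c(62,243,150,165,5),c(179,241,150,165,5),.109))
E
```

```text
wide [0.5546 0.2271 0.007 ]
slim [0.484  0.3027 0.007 ]
bottle base edge scene (np.float64(90.1), np.float64(0.0448))
seat edge scene (np.float64(85.8), np.float64(0.0654))
bottle shoulder scene (np.float64(91.3), np.float64(0.0474))
top edge (np.float64(-177.4), np.float64(0.0488)) (np.float64(-89.5), np.float64(0.0479))
```

View pics/s10t.png

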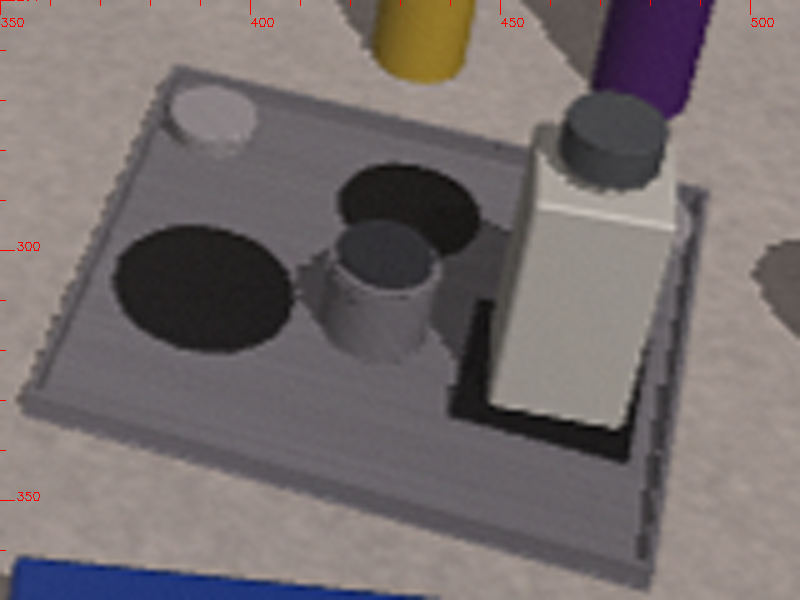

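>>> {"api": "play_rows", "payload": {"deltas": [[[-1, 0, -0.1, -0.386, 0, 0, 0], [-1, -0.01, -0.3, -0.386, 0, 0, 0], [-1, -0.02, -0.5, -0.386, 0, 0, -0.01], [-1, -0.03, -0.7, -0.386, 0, 0, -0.01], [-1, -0.05, -0.9, -0.386, 0, 0, -0.015]]]}}

```text
clock: 16.8
tool_pos: [0.5487, -0.0307, 0.2782]
eef_rot: [1.0, -0.03, 0.004, 0.003]
contact_force: [0.2, -0.5, -1.0]
opening: 0.997
```

```bash
python3 -c "
from h import *
go([.57,.365,.275],1)"
```

```text
pos [ 0.5487 -0.0307  0.2782] head -3.4 F [ 0.2 -0.5 -1. ] open 0.997 t 16.8
  -> [-0.0082, -1.321, 0.0035, 0.0018, -0.0028, -0.0247] rows>= 6.34111823543181 0.4186432276171249
```

>>> {"api": "play_rows", "payload": {"deltas": [[[-1, 0, -0.2, 0, 0, 0, -0.005], [-1, 0, -0.4, 0, 0, 0, -0.01], [-1, -0.005, -0.6, 0, 0, -0.002, -0.015], [-1, -0.005, -0.8, 0, 0.002, -0.003, -0.02], [-1, -0.007, -1.0, 0, 0.002, -0.003, -0.025]]]}}

```text
clock: 17.42
tool_pos: [0.5644, 0.2705, 0.2758]
eef_rot: [1.0, 0.009, -0.001, 0.0]
contact_force: [1.4, 0.3, -0.2]
opening: 0.998
```

```bash
python3 -c "
from h import *
go([.57,.365,.165],1)"
```

```text
pos [0.5644 0.2705 0.2758] head 1.1 F [ 1.4  0.3 -0.2] open 0.998 t 17.43
  -> [0.0251, -0.3147, 0.3693, 0.0, 0.0004, 0.0004] rows>= 2.3320768552813775 0.008986743779771909
```

>>> {"api": "play_rows", "payload": {"deltas": [[[-1, 0.01, -0.18, 0, 0, 0, 0], [-1, 0.025, -0.31, 0.05, 0, 0, 0], [-1, 0.025, -0.315, 0.2, 0, 0, 0], [-1, 0.025, -0.315, 0.36, 0, 0, 0], [-1, 0.025, -0.315, 0.37, 0, 0, 0]]]}}

```text
clock: 18.05
tool_pos: [0.5671, 0.3636, 0.1604]
eef_rot: [1.0, 0.01, -0.004, 0.003]
contact_force: [0.2, -0.7, 1.2]
opening: 1.001
```

```bash
python3 - <<'E'
from h import *
go([.57,.365,.093],1)
for n in ("scene","top"): cv2.imwrite(f"pics/{n}11.png", vision.snapshot(n)[:,:,::-1])
s=cv2.imread("pics/scene11.png")
p=np.array(get_state()["tool_pos"])
q=proj("scene",p); crop(s,int(q[0])-65,int(q[1])-65,int(q[0])+65,int(q[1])+55,5,"pics/s11c.png")
E
```

```text
pos [0.5671 0.3636 0.1604] head 1.1 F [ 0.2 -0.7  1.2] open 1.001 t 18.05
  -> [0.0118, -0.0056, 0.2246, 0.0016, 0.0029, 0.0005] rows>= 1.079712033261704 0.05609701178096167
```

View pics/s11c.png

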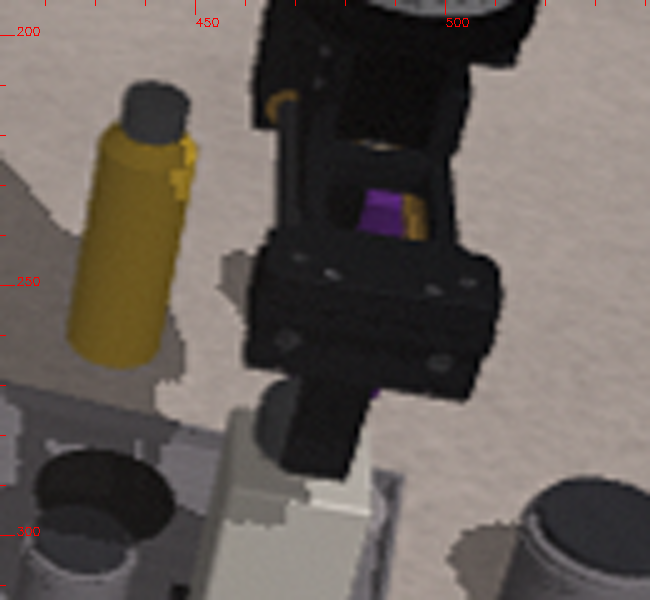

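```bash
python3 - <<'E'
from h import *
st=get_state();Rm=R.from_quat(st["eef_rot"]).as_matrix();p=np.array(st["tool_pos"])
for z in (.019,): print(proj("scene",p+Rm@[.0615,0,z]), proj("scene",p+Rm@[.05,0,z]))
print("actual 473.9,287.9; back to tool z:",back("scene",(473.9,287.9),p[2]-.019), p+Rm@[.0615,0,.019])
# wide: pose 7, tips (262..332) tip row 470 -> 
R3=R.from_quat([1,-.026,-.003,.002]).as_matrix(); pw=np.array([.5548,.2266,.1573])
print("wide pred",proj("scene",pw+R3@[.0615,0,.019]))
E
```

```text
[474.5947074  289.22479823] [474.5285939  284.87356627]
actual 473.9,287.9; back to tool z: [0.62859888 0.3650314  0.14593148] [0.63167297 0.36618674 0.14585946]
wide pred [389.3956312  272.19633448]
```

```bash
python3 - <<'E'
from h import *
def rel(q,p,tipu,capu,captopz,name):
    Rm=R.from_quat(q).as_matrix(); p=np.array(p)
    bias=tipu-proj("scene",p+Rm@[.0615,0,.019])[0]
    # find y such that cap at (x=p.x) projects to capu-bias
    ys=np.linspace(p[1]-.02,p[1]+.02,401); u=[proj("scene",[p[0],y,captopz])[0] for y in ys]
    print(name,"bias",round(bias,2),"y",np.interp(capu-bias,u,ys))
rel([1,-.025,0,0],[.4887,.3044,.1531],376.6+308/5,441,.137,"slim")
rel([1,-.026,-.003,.002],[.5548,.2266,.1573],391.4,396,.127,"wide")
rel([1,.01,-.004,.003],[.5671,.3636,.1604],473.9,473,.132,"square")
E
```

```text
slim bias 1.19 y 0.30198354454527265
wide bias 2.0 y 0.22402748014005405
square bias 0.79 y 0.3641491642834084
```

>>> {"api": "play_rows", "payload": {"deltas": [[[-1, 0.01, -0.003, 0.1, 0.001, 0.002, 0], [-1, 0.01, -0.003, 0.2, 0.001, 0.002, 0], [-1, 0.01, -0.003, 0.224, 0.001, 0.002, 0], [-1, 0.01, -0.003, 0.224, 0.001, 0.002, 0], [-1, 0.01, -0.003, 0.224, 0.001, 0.002, 0]]], "force": 3}}

```text
clock: 18.77
tool_pos: [0.5743, 0.3667, 0.0997]
eef_rot: [1.0, 0.009, 0.004, -0.002]
contact_force: [-0.9, 0.1, 0.1]
opening: 1.0
```

```bash
python3 -c "
from h import *
go([.57,.3645,.093],1)"
```

```text
pos [0.5743 0.3667 0.0997] head 1.1 F [-0.9  0.1  0.1] open 1.0 t 18.77
  -> [-0.0146, 0.007, 0.0223, -0.0015, -0.0025, 0.0003] rows>= 0.1321069116507111 0.04960034737665207
```

>>> {"api": "play_rows", "payload": {"deltas": [[[-1, -0.014, 0.007, 0.022, -0.001, -0.002, 0], [-1, -0.014, 0.007, 0.022, -0.001, -0.002, 0], [-0.3, -0.014, 0.007, 0.022, -0.001, -0.002, 0], [-0.3, -0.014, 0.007, 0.022, -0.001, -0.002, 0], [-0.3, -0.014, 0.007, 0.022, -0.001, -0.002, 0]]]}}

```text
clock: 19.4
tool_pos: [0.5702, 0.3645, 0.0931]
eef_rot: [1.0, 0.009, 0.001, -0.001]
contact_force: [-0.4, -0.2, -0.0]
opening: 0.684
```

>>> {"api": "play_rows", "payload": {"deltas": [[[1, 0, 0, 0, 0, 0, 0], [1, 0, 0, 0, 0, 0, 0], [1, 0, 0, 0, 0, 0, 0]]], "force": 3}}

```text
clock: 19.77
tool_pos: [0.5701, 0.3645, 0.0931]
eef_rot: [1.0, 0.009, 0.001, -0.001]
contact_force: [-1.6, -0.4, 0.8]
opening: 0.57
```

>>> {"api": "play_rows", "payload": {"deltas": [[[1, -0.001, 0, 0, 0, 0, 0], [1, -0.001, 0, 0, 0, 0, 0], [1, 0, 0, -0.1, 0, 0, 0], [1, 0, 0, -0.3, 0, 0, 0], [1, 0, 0, -0.5, 0, 0, 0]]], "force": 35}}

```text
clock: 20.4
tool_pos: [0.5692, 0.3639, 0.2438]
eef_rot: [1.0, 0.009, -0.0, -0.0]
contact_force: [1.0, -0.1, -2.2]
opening: 0.564
```

```bash
python3 -c "
from h import *
go([.54,-.204,.28],-5)"
```

```text
pos [0.5692 0.3639 0.2438] head 1.1 F [ 1.  -0.1 -2.2] open 0.564 t 20.4
  -> [-0.1322, 1.8908, -0.1211, -0.0, 0.0002, 0.0336] rows>= 9.11650067579276 0.5660016930145948
```

>>> {"api": "play_rows", "payload": {"deltas": [[[1, -0.01, 0.1, -0.12, 0, 0, 0], [1, -0.02, 0.3, -0.12, 0, 0, 0.005], [1, -0.035, 0.5, -0.12, 0, 0, 0.01], [1, -0.05, 0.7, -0.12, 0, 0, 0.015], [1, -0.06, 0.9, -0.12, 0, 0, 0.02]]]}}

```text
clock: 21.02
tool_pos: [0.5554, 0.0916, 0.2795]
eef_rot: [1.0, -0.022, -0.001, 0.0]
contact_force: [1.2, 0.1, -2.2]
opening: 0.571
```

```bash
python3 -c "
from h import *
go([.54,-.204,.28],-5)"
```

```text
pos [0.5554 0.0916 0.2795] head -2.6 F [ 1.2  0.1 -2.2] open 0.571 t 21.02
  -> [-0.0072, 0.9868, -0.0016, 0.0001, 0.0004, 0.0135] rows>= 4.736652870604538 0.2276456017805831
```

>>> {"api": "play_rows", "payload": {"deltas": [[[1, 0, 0.2, 0, 0, 0, 0], [1, 0, 0.4, 0, 0, 0, 0.005], [1, -0.004, 0.6, 0, 0, 0, 0.01], [1, -0.007, 0.8, 0, 0, 0, 0.013], [1, -0.007, 0.987, 0, 0, 0, 0.013]]]}}

```text
clock: 21.65
tool_pos: [0.5392, -0.2061, 0.2793]
eef_rot: [0.999, -0.043, -0.001, 0.0]
contact_force: [0.6, 1.5, -2.2]
opening: 0.563
```

```bash
python3 -c "
from h import *
go([.54,-.204,.11],-5)"
```

```text
pos [ 0.5392 -0.2061  0.2793] head -4.9 F [ 0.6  1.5 -2.2] open 0.563 t 21.65
  -> [0.0031, -0.0074, 0.5642, 0.0, 0.0006, 0.0003] rows>= 2.7083018883709102 0.011909350688749881
```

>>> {"api": "play_rows", "payload": {"deltas": [[[1, 0.003, -0.007, 0.05, 0, 0, 0], [1, 0.003, -0.007, 0.2, 0, 0, 0], [1, 0.003, -0.007, 0.38, 0, 0, 0], [1, 0.003, -0.007, 0.52, 0, 0, 0], [1, 0.003, -0.007, 0.55, 0, 0, 0]]]}}

```text
clock: 22.28
tool_pos: [0.538, -0.2023, 0.1115]
eef_rot: [0.999, -0.043, -0.004, -0.001]
contact_force: [0.1, 0.3, -1.9]
opening: 0.566
```

```bash
python3 -c "
from h import *
go([.54,-.204,.091],-5)
for n in ('scene','top'): cv2.imwrite(f'pics/{n}12.png', vision.snapshot(n)[:,:,::-1])
s=cv2.imread('pics/scene12.png');crop(s,90,160,250,310,4,'pics/s12c.png')
"
```

```text
pos [ 0.538  -0.2023  0.1115] head -4.9 F [ 0.1  0.3 -1.9] open 0.566 t 22.27
  -> [0.0076, 0.0051, 0.0681, -0.0006, 0.0026, 0.0007] rows>= 0.3298113586977883 0.046369295756713245
```

View pics/s12c.png

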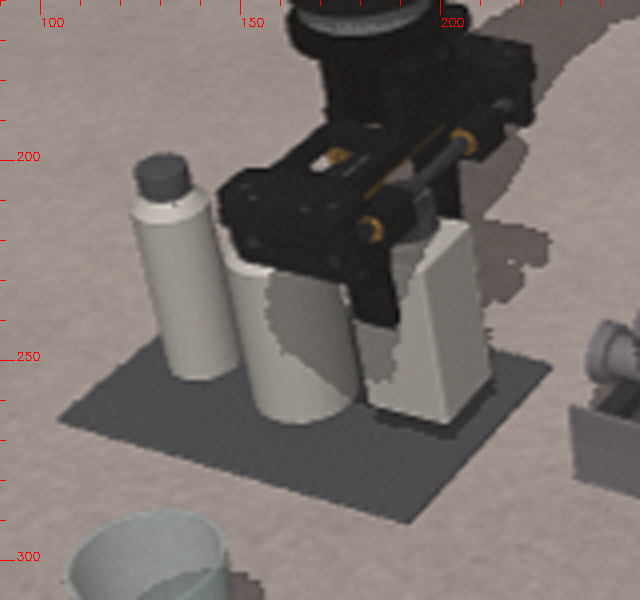

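>>> {"api": "play_rows", "payload": {"deltas": [[[1, 0.007, 0.005, 0.035, 0, 0.002, 0], [1, 0.007, 0.005, 0.055, 0, 0.002, 0], [1, 0.007, 0.005, 0.064, 0, 0.002, 0], [1, 0.007, 0.005, 0.066, 0, 0.002, 0], [1, 0.007, 0.005, 0.066, 0, 0.002, 0]]]}}

```text
clock: 23.0
tool_pos: [0.5418, -0.2052, 0.0942]
eef_rot: [0.999, -0.043, 0.002, -0.0]
contact_force: [-0.9, -0.3, -2.9]
opening: 0.562
```

>>> {"api": "play_rows", "payload": {"deltas": [[[1, 0, 0, 0.005, 0, 0, 0], [1, 0, 0, 0.006, 0, 0, 0]]]}}

```text
clock: 23.25
tool_pos: [0.5418, -0.2052, 0.0924]
eef_rot: [0.999, -0.043, 0.002, -0.0]
contact_force: [0.5, -0.3, -3.2]
opening: 0.566
```

>>> {"api": "play_rows", "payload": {"deltas": [[[1, 0, 0, 0.004, 0, -0.001, 0], [1, 0, 0, 0.0065, 0, -0.001, 0], [1, 0, 0, 0.0065, 0, -0.001, 0]]]}}

```text
clock: 23.62
tool_pos: [0.5418, -0.2051, 0.0903]
eef_rot: [0.999, -0.043, -0.0, -0.0]
contact_force: [0.4, -0.1, -2.5]
opening: 0.564
```

>>> {"api": "play_rows", "payload": {"deltas": [[[1, 0, 0, 0.002, 0, 0, 0], [1, 0, 0, 0.004, 0, 0, 0]]]}}

```text
clock: 23.88
tool_pos: [0.5418, -0.2053, 0.09]
eef_rot: [0.999, -0.043, 0.0, -0.0]
contact_force: [-2.3, 1.7, 8.9]
opening: 0.568
```

>>> {"api": "play_rows", "payload": {"deltas": [[[-0.5, 0, 0, -0.001, 0, 0, 0], [-1, 0, 0, -0.001, 0, 0, 0], [-1, 0, 0, -0.001, 0, 0, 0], [-1, 0, 0, -0.1, 0, 0, 0], [-1, 0, 0, -0.25, 0, 0, 0]]]}}

```text
clock: 24.5
tool_pos: [0.5409, -0.2049, 0.1646]
eef_rot: [0.999, -0.043, -0.001, -0.001]
contact_force: [0.7, -0.5, 0.4]
opening: 0.999
```

```bash
python3 -c "
from h import *
go([.558,.2945,.2],-3)
for n in ('scene','top'): cv2.imwrite(f'pics/{n}13.png', vision.snapshot(n)[:,:,::-1])
s=cv2.imread('pics/scene13.png');crop(s,90,160,250,310,4,'pics/s13c.png');crop(s,350,250,510,370,5,'pics/s13t.png')
t=cv2.imread('pics/top13.png');crop(t,150,165,285,290,5,'pics/t13c.png')
"
```

```text
pos [ 0.5409 -0.2049  0.1646] head -4.9 F [ 0.7 -0.5  0.4] open 0.999 t 24.5
  -> [-0.0861, -1.6636, -0.116, -0.0004, 0.0009, -0.0106] rows>= 8.015133226931509 0.17978129899801876
```

View pics/s13c.png

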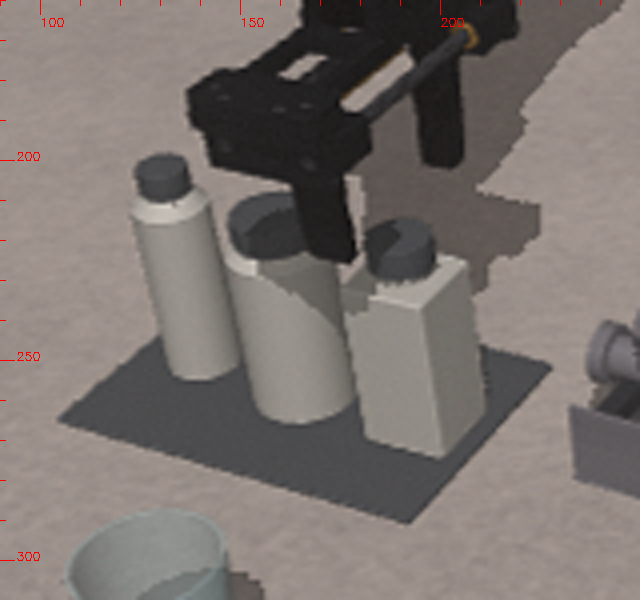

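View pics/s13t.png

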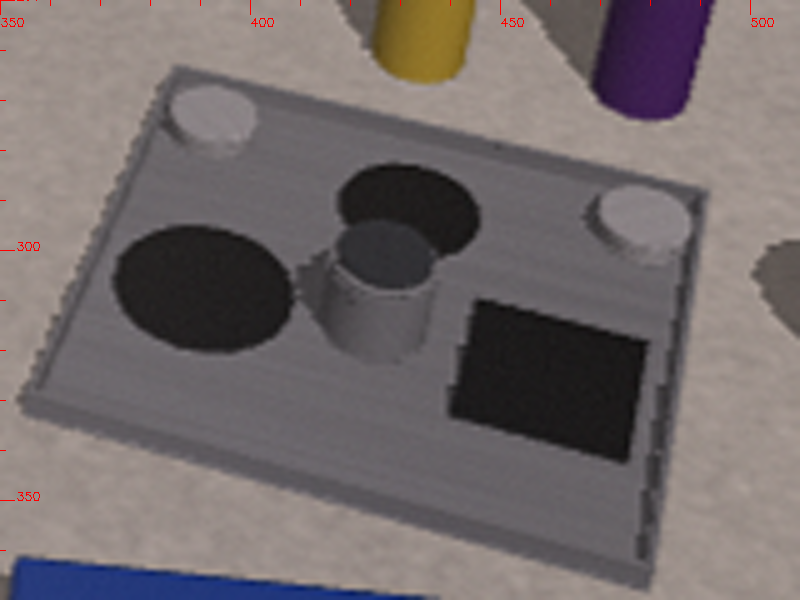

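View pics/t13c.png

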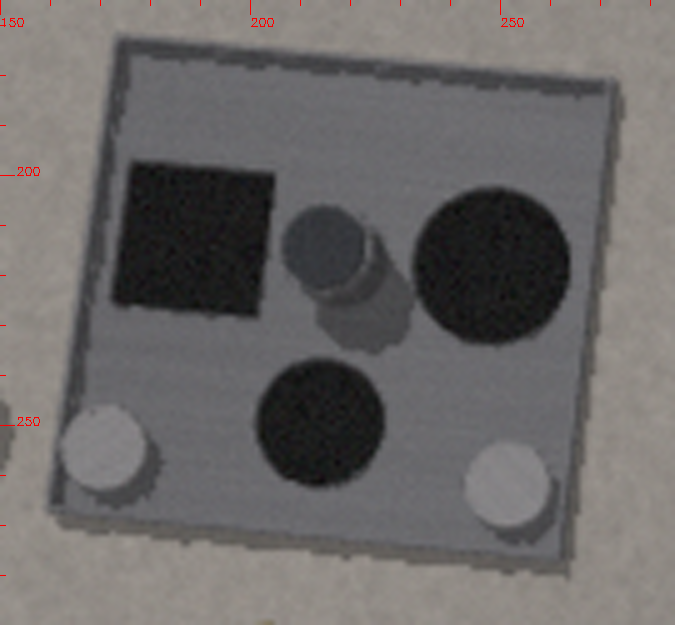

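```bash
python3 - <<'E'
from h import *
for n,f,box in (("top","pics/top13.png",(150,165,285,290)),("scene","pics/scene13.png",(350,250,510,370))):
    g=cv2.cvtColor(cv2.imread(f),cv2.COLOR_BGR2GRAY); x0,y0,x1,y1=box
    m=(g[y0:y1,x0:x1]<45).astype(np.uint8)
    k,l,st,ce=cv2.connectedComponentsWithStats(m)
    for i in range(1,k):
        if st[i,4]>150: print(n,st[i],np.round(ce[i]+[x0,y0],1),np.round(back(n,ce[i]+[x0,y0],.007),4))
# cup
print("cup",back("top",(215,214.4),.043),back("scene",(427,301),.043))
# slim ellipse in scene (partly hidden): extents u 350+338/5..350+481/5, top v 250+163/5
E
```

```text
top [ 23  33  32  30 801] [188.3 212.5] [0.5685 0.3635 0.007 ]
top [ 83  38  31  31 734] [248.  217.8] [0.5551 0.2285 0.007 ]
top [ 52  72  25  25 485] [213.7 249.1] [0.4846 0.3039 0.007 ]
scene [119   0  17  23 225] [475.3 260. ] [0.3511 0.3916 0.007 ]
scene [ 68  33  28  18 325] [432.1 290.5] [0.4849 0.306  0.007 ]
scene [ 23  45  36  25 686] [390.3 307.3] [0.5601 0.2297 0.007 ]
scene [ 90  60  40  32 874] [459.5 325.5] [0.574  0.3642 0.007 ]
cup [0.55598261 0.29433488 0.043     ] [0.56289751 0.2970271  0.043     ]
```

>>> {"api": "play_rows", "payload": {"deltas": [[[-1, 0, -0.05, -0.25, 0, 0, 0], [-1, -0.01, -0.2, -0.3, 0, 0, 0], [-1, -0.02, -0.4, -0.3, 0, 0, 0], [-1, -0.03, -0.6, -0.3, 0, 0, 0], [-1, -0.04, -0.8, -0.3, 0, 0, -0.005]]]}}

```text
clock: 25.22
tool_pos: [0.5521, 0.0358, 0.2579]
eef_rot: [0.999, -0.035, 0.004, 0.001]
contact_force: [1.4, -0.7, 0.3]
opening: 1.0
```

```bash
python3 -c "
from h import *
go([.559,.2955,.25],-3)"
```

```text
pos [0.5521 0.0358 0.2579] head -4.0 F [ 1.4 -0.7  0.3] open 1.0 t 25.23
  -> [-0.0381, -0.8652, 0.0242, 0.0007, -0.0025, -0.0057] rows>= 4.158834706456985 0.1053611205459336
```

>>> {"api": "play_rows", "payload": {"deltas": [[[-1, -0.01, -0.2, 0, 0, 0, 0], [-1, -0.02, -0.4, 0, 0, 0, -0.002], [-1, -0.03, -0.6, 0, 0, -0.001, -0.004], [-1, -0.038, -0.8, 0.02, 0, -0.002, -0.005], [-1, -0.038, -0.865, 0.02, 0, -0.002, -0.005]]]}}

```text
clock: 25.85
tool_pos: [0.557, 0.3009, 0.2495]
eef_rot: [1.0, -0.024, -0.001, 0.0]
contact_force: [-0.6, -0.0, 0.0]
opening: 0.998
```

```bash
python3 -c "
from h import *
go([.559,.2955,.08],-3)"
```

```text
pos [0.557  0.3009 0.2495] head -2.7 F [-0.6 -0.   0. ] open 0.998 t 25.85
  -> [0.0083, 0.0176, 0.5649, 0.0001, 0.0004, 0.0015] rows>= 2.7128915452307942 0.02632459848652944
```

>>> {"api": "play_rows", "payload": {"deltas": [[[-1, 0.008, 0.017, 0.1, 0, 0, 0.001], [-1, 0.008, 0.017, 0.3, 0, 0, 0.001], [-1, 0.008, 0.017, 0.5, 0, 0, 0.001], [-1, 0.008, 0.017, 0.565, 0, 0, 0.001], [-1, 0.008, 0.017, 0.565, 0, 0, 0.001]]]}}

```text
clock: 26.48
tool_pos: [0.5589, 0.2947, 0.0794]
eef_rot: [1.0, -0.026, -0.001, 0.001]
contact_force: [0.0, 1.0, 0.6]
opening: 1.002
```

```bash
python3 - <<'E'
from h import *
go([.559,.2955,.031],-3)
for n in ("scene","top"): cv2.imwrite(f"pics/{n}14.png", vision.snapshot(n)[:,:,::-1])
s=cv2.imread("pics/scene14.png");t=cv2.imread("pics/top14.png")
p=np.array(get_state()["tool_pos"])
q=proj("scene",p); crop(s,int(q[0])-65,int(q[1])-65,int(q[0])+65,int(q[1])+55,5,"pics/s14c.png")
E
```

```text
pos [0.5589 0.2947 0.0794] head -3.0 F [0.  1.  0.6] open 1.002 t 26.48
  -> [0.0008, -0.003, 0.1614, 0.0006, 0.0008, 0.0002] rows>= 0.774695726467514 0.01747628692842875
```

View pics/s14c.png

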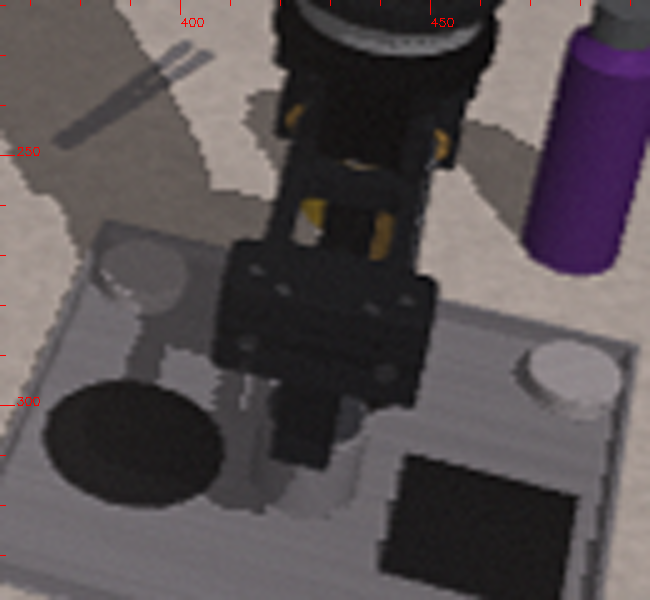

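```bash
python3 - <<'E'
from h import *
st=get_state();Rm=R.from_quat(st["eef_rot"]).as_matrix();p=np.array(st["tool_pos"])
pr=proj("scene",p+Rm@[.0615,0,.019]); print(pr, "bias",423.4-pr[0])
b=423.4-pr[0]
ys=np.linspace(.28,.31,301);u=[proj("scene",[.559,y,.043])[0] for y in ys]; print(np.interp(427-b,u,ys))
E
```

```text
[423.35885983 313.47377632] bias 0.04114017023141514
0.2966201874290188
```

>>> {"api": "play_rows", "payload": {"deltas": [[[-1, 0.001, -0.004, 0.08, 0.001, 0.001, 0], [-1, 0.001, -0.004, 0.15, 0.001, 0.001, 0], [-1, 0.001, -0.004, 0.161, 0.001, 0.001, 0], [-1, 0.001, -0.004, 0.161, 0.001, 0.001, 0], [-1, 0.001, -0.004, 0.161, 0.001, 0.001, 0]]], "force": 3}}

```text
clock: 27.2
tool_pos: [0.5616, 0.2974, 0.0345]
eef_rot: [1.0, -0.026, 0.003, -0.002]
contact_force: [-1.4, 0.0, -0.3]
opening: 0.999
```

```bash
python3 -c "
from h import *
go([.559,.296,.031],-3)"
```

```text
pos [0.5616 0.2974 0.0345] head -2.9 F [-1.4  0.  -0.3] open 0.999 t 27.2
  -> [-0.0084, 0.0051, 0.0116, -0.0016, -0.002, 0.0003] rows>= 0.07288889313247474 0.043315726738114735
```

>>> {"api": "play_rows", "payload": {"deltas": [[[-1, -0.008, 0.005, 0.011, -0.001, -0.002, 0], [-1, -0.008, 0.005, 0.011, -0.001, -0.002, 0], [-1, -0.008, 0.005, 0.011, -0.001, -0.002, 0], [-0.15, -0.008, 0.005, 0.011, -0.001, -0.002, 0], [-0.15, -0.008, 0.005, 0.011, -0.001, -0.002, 0]]]}}

```text
clock: 27.82
tool_pos: [0.5591, 0.2961, 0.0312]
eef_rot: [1.0, -0.026, 0.0, -0.001]
contact_force: [-0.2, 0.8, 0.3]
opening: 0.798
```

>>> {"api": "play_rows", "payload": {"deltas": [[[-0.15, 0, 0, 0, 0, 0, 0], [-0.15, 0, 0, 0, 0, 0, 0], [1, 0, 0, 0, 0, 0, 0], [1, 0, 0, 0, 0, 0, 0], [1, 0, 0, 0, 0, 0, 0]]], "force": 3}}

```text
clock: 28.45
tool_pos: [0.5587, 0.296, 0.0311]
eef_rot: [1.0, -0.026, -0.0, -0.001]
contact_force: [-0.7, 0.3, 0.7]
opening: 0.47
```

>>> {"api": "play_rows", "payload": {"deltas": [[[1, 0, 0, 0, 0, 0, 0], [1, 0, 0, 0, 0, 0, 0], [1, 0, 0, -0.1, 0, 0, 0], [1, 0, 0, -0.3, 0, 0, 0], [1, 0, 0, -0.5, 0, 0, 0]]], "force": 30}}

```text
clock: 29.08
tool_pos: [0.5587, 0.2955, 0.1821]
eef_rot: [1.0, -0.026, -0.001, -0.001]
contact_force: [1.4, -0.3, -2.6]
opening: 0.47
```

```bash
python3 - <<'E'
from h import *
for n,box in (("top",(360,210,400,245)),("scene",(240,225,290,260))):
    g=cv2.cvtColor(cv2.imread(f"pics/{n}13.png"),cv2.COLOR_BGR2GRAY); x0,y0,x1,y1=box
    m=(g[y0:y1,x0:x1]>125).astype(np.uint8)
    k,l,st,ce=cv2.connectedComponentsWithStats(m)
    for i in range(1,k):
        if st[i,4]>60: print(n,st[i],np.round(ce[i]+[x0,y0],1),np.round(back(n,ce[i]+[x0,y0],.092),4))
    print(np.percentile(g[y0:y1,x0:x1],[5,50,95]))
go([.5225,-.047,.25],-5)
E
```

```text
top [  2   2  26  26 541] [374.5 224.5] [ 0.5215 -0.048   0.092 ]
[ 53. 105. 156.]
scene [  0   0  50  24 943] [265.9 234.7] [ 0.5045 -0.0493  0.092 ]
[ 69. 143. 163.]
pos [0.5587 0.2955 0.1821] head -2.9 F [ 1.4 -0.3 -2.6] open 0.47 t 29.07
  -> [-0.0621, 1.1461, -0.2272, -0.0003, 0.0004, 0.0114] rows>= 5.616513256329294 0.1920684458846755
```

>>> {"api": "play_rows", "payload": {"deltas": [[[1, 0, 0.05, -0.15, 0, 0, 0], [1, -0.01, 0.2, -0.22, 0, 0, 0], [1, -0.025, 0.4, -0.227, 0, 0, 0.004], [1, -0.035, 0.6, -0.227, 0, 0, 0.008], [1, -0.045, 0.8, -0.227, 0, 0, 0.011]]]}}

```text
clock: 29.7
tool_pos: [0.5328, 0.0544, 0.2501]
eef_rot: [0.999, -0.043, -0.0, -0.0]
contact_force: [0.7, -0.1, -2.2]
opening: 0.467
```

```bash
python3 -c "
from h import *
go([.5225,-.047,.25],-5)"
```

```text
pos [0.5328 0.0544 0.2501] head -4.9 F [ 0.7 -0.1 -2.2] open 0.467 t 29.7
  -> [-0.0051, 0.3397, 0.0002, -0.0002, 0.0001, 0.0003] rows>= 1.630632681087223 0.006203029357250862
```

>>> {"api": "play_rows", "payload": {"deltas": [[[1, 0, 0.18, 0, 0, 0, 0], [1, -0.005, 0.33, 0, 0, 0, 0], [1, -0.005, 0.34, 0.1, 0, 0, 0], [1, -0.005, 0.34, 0.28, 0, 0, 0], [1, -0.005, 0.34, 0.33, 0, 0, 0]]]}}

```text
clock: 30.32
tool_pos: [0.5207, -0.0471, 0.1487]
eef_rot: [0.999, -0.043, -0.003, -0.0]
contact_force: [-1.4, -0.0, -1.1]
opening: 0.472
```

```bash
python3 - <<'E'
from h import *
go([.5225,-.047,.122],-5)
for n in ("scene","top"): cv2.imwrite(f"pics/{n}15.png", vision.snapshot(n)[:,:,::-1])
s=cv2.imread("pics/scene15.png");t=cv2.imread("pics/top15.png")
crop(s,215,170,345,290,5,"pics/s15c.png");crop(t,310,165,440,275,5,"pics/t15c.png")
E
```

```text
pos [ 0.5207 -0.0471  0.1487] head -5.0 F [-1.4 -0.  -1.1] open 0.472 t 30.32
  -> [0.0066, -0.0009, 0.0889, -0.0001, 0.0017, 0.0002] rows>= 0.42778287011630994 0.029322627645469314
```

View pics/s15c.png

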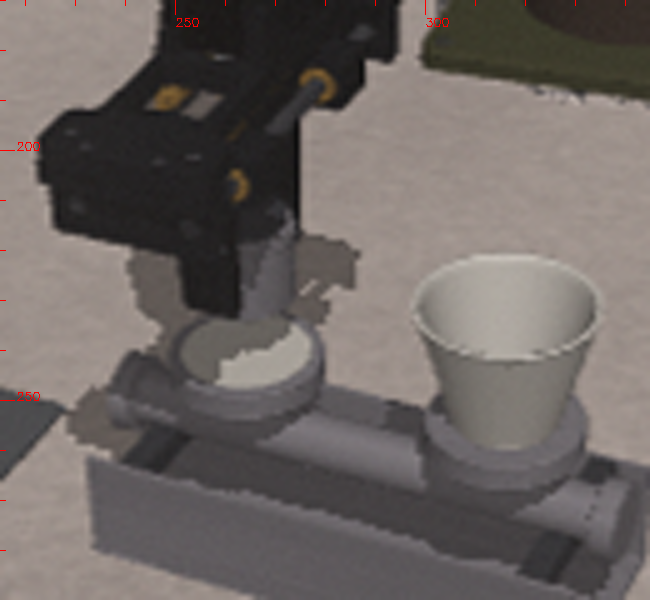

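View pics/t15c.png

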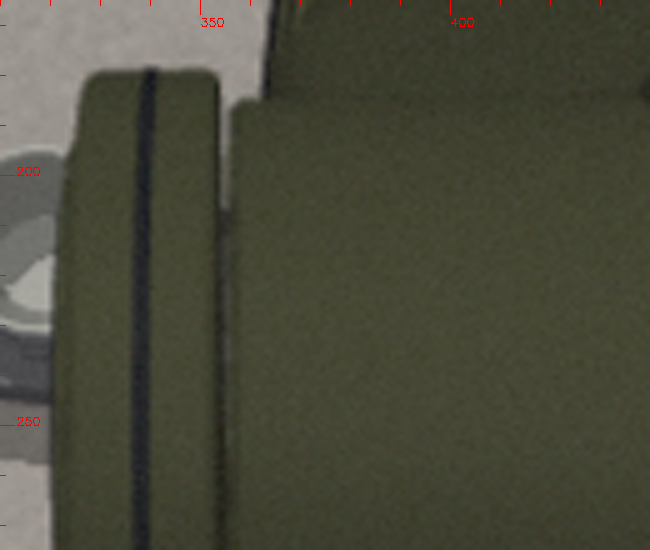

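```bash
python3 - <<'E'
from h import *
for q in ([.5207,-.0471,.1207],[.5207,-.0681,.1207],[.5207,-.0261,.1207],[.5417,-.0471,.1207],[.5225,-.047,.092],[.5225,-.08,.092],[.5225,-.014,.092],[.5555,-.047,.092],[.4895,-.047,.092]):
    print(q,np.round((proj("scene",q)-[215,170])*5))
E
```

```text
[0.5207, -0.0471, 0.1207] [243. 288.]
[0.5207, -0.0681, 0.1207] [195. 280.]
[0.5207, -0.0261, 0.1207] [291. 296.]
[0.5417, -0.0471, 0.1207] [224. 316.]
[0.5225, -0.047, 0.092] [245. 348.]
[0.5225, -0.08, 0.092] [170. 335.]
[0.5225, -0.014, 0.092] [320. 361.]
[0.5555, -0.047, 0.092] [216. 393.]
[0.4895, -0.047, 0.092] [272. 305.]
```

>>> {"api": "play_rows", "payload": {"deltas": [[[1, 0.005, 0, 0.04, 0, 0.001, 0], [1, 0.005, 0, 0.07, 0, 0.001, 0], [1, 0.005, 0, 0.085, 0, 0.001, 0], [1, 0.005, 0, 0.088, 0, 0.001, 0], [1, 0.005, 0, 0.088, 0, 0.001, 0]]]}}

```text
clock: 31.05
tool_pos: [0.5233, -0.0471, 0.1238]
eef_rot: [0.999, -0.043, 0.0, -0.0]
contact_force: [0.4, -0.0, -1.0]
opening: 0.469
```

```bash
python3 -c "
from h import *
go([.5225,-.047,.1205],-5)"
```

```text
pos [ 0.5233 -0.0471  0.1238] head -4.9 F [ 0.4 -0.  -1. ] open 0.469 t 31.05
  -> [-0.0027, -0.0002, 0.011, -0.0001, -0.0001, 0.0003] rows>= 0.05436148707484569 0.00608084987142326
```

>>> {"api": "play_rows", "payload": {"deltas": [[[1, -0.002, 0, 0.005, 0, 0, 0], [1, -0.002, 0, 0.009, 0, 0, 0], [1, -0.002, 0, 0.011, 0, 0, 0], [1, -0.002, 0, 0.011, 0, 0, 0]]]}}

```text
clock: 31.55
tool_pos: [0.5227, -0.047, 0.1205]
eef_rot: [0.999, -0.043, 0.0, -0.0]
contact_force: [-0.6, -0.3, -1.5]
opening: 0.469
```

>>> {"api": "play_rows", "payload": {"deltas": [[[1, 0, 0, 0.002, 0, 0, 0], [1, 0, 0, 0.003, 0, 0, 0]]]}}

```text
clock: 31.8
tool_pos: [0.5227, -0.0471, 0.12]
eef_rot: [0.999, -0.043, 0.0, -0.0]
contact_force: [-1.2, 0.8, 6.5]
opening: 0.467
```

Contact. Releasing and rising.

>>> {"api": "play_rows", "payload": {"deltas": [[[-0.4, 0, 0, 0, 0, 0, 0], [-1, 0, 0, 0, 0, 0, 0], [-1, 0, 0, 0, 0, 0, 0], [-1, 0, 0, -0.1, 0, 0, 0], [-1, 0, 0, -0.3, 0, 0, 0]]]}}

```text
clock: 32.42
tool_pos: [0.5213, -0.0469, 0.2093]
eef_rot: [0.999, -0.043, -0.002, -0.0]
contact_force: [0.8, -0.6, 0.5]
opening: 0.99
```

```bash
python3 - <<'E'
from h import *
go([.5418,-.2052,.26],-4.9)
for n in ("scene","top"): cv2.imwrite(f"pics/{n}16.png", vision.snapshot(n)[:,:,::-1])
s=cv2.imread("pics/scene16.png");t=cv2.imread("pics/top16.png")
crop(s,215,170,345,290,5,"pics/s16c.png")
E
```

```text
pos [ 0.5213 -0.0469  0.2093] head -4.9 F [ 0.8 -0.6  0.5] open 0.99 t 32.42
  -> [0.1127, 0.5198, -0.1697, -0.0001, 0.0015, -0.0002] rows>= 2.679939997868315 0.025010032956324143
```

View pics/s16c.png

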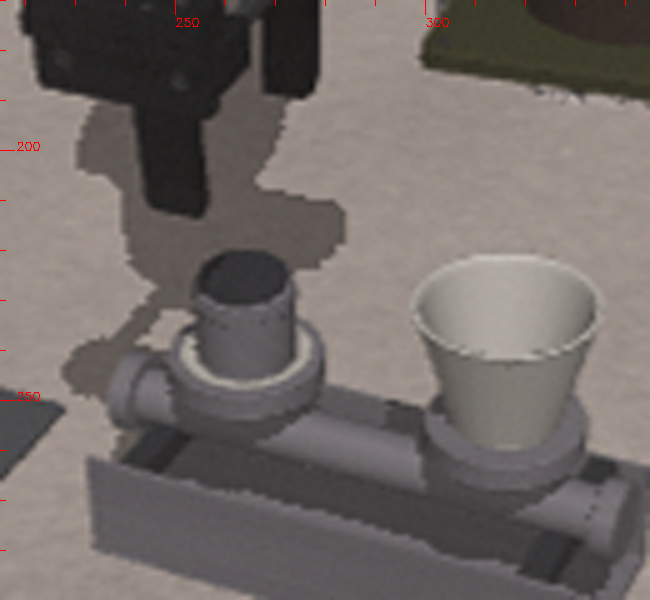

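>>> {"api": "play_rows", "payload": {"deltas": [[[-1, 0.0, 0.1, -0.17, 0, 0, 0], [-1, 0.06, 0.3, -0.17, 0, 0, 0], [-1, 0.11, 0.5, -0.17, 0, 0.001, 0], [-1, 0.112, 0.52, -0.17, 0, 0.001, 0], [-1, 0.112, 0.52, -0.1, 0, 0.001, 0]]]}}

```text
clock: 33.15
tool_pos: [0.5462, -0.2072, 0.2454]
eef_rot: [0.999, -0.045, 0.008, 0.0]
contact_force: [0.5, 0.7, -0.2]
opening: 0.998
```

```bash
python3 - <<'E'
from h import *
go([.5418,-.2053,.16],-4.9)
for n in ("scene","top"): cv2.imwrite(f"pics/{n}17.png", vision.snapshot(n)[:,:,::-1])
s=cv2.imread("pics/scene17.png");t=cv2.imread("pics/top17.png")
crop(t,290,175,420,275,5,"pics/t17c.png"); crop(s,90,130,250,300,4,'pics/s17c.png')
E
```

```text
pos [ 0.5462 -0.2072  0.2454] head -5.1 F [ 0.5  0.7 -0.2] open 0.998 t 33.15
  -> [-0.0198, -0.0048, 0.2845, -0.0001, -0.0054, -0.0011] rows>= 1.369122722328638 0.09214933869900363
```

View pics/t17c.png

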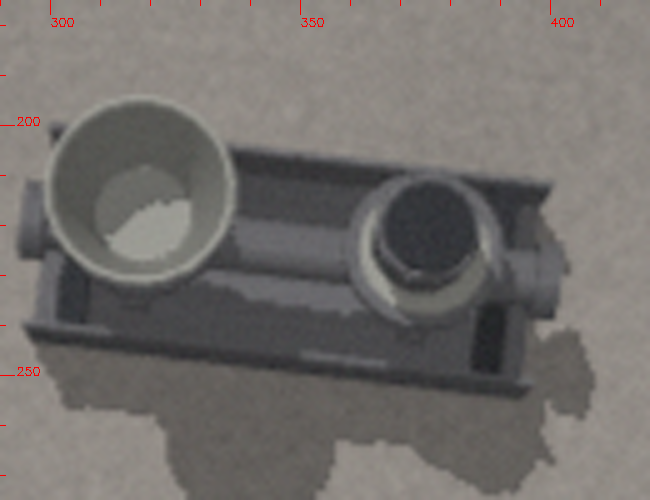

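View pics/s17c.png

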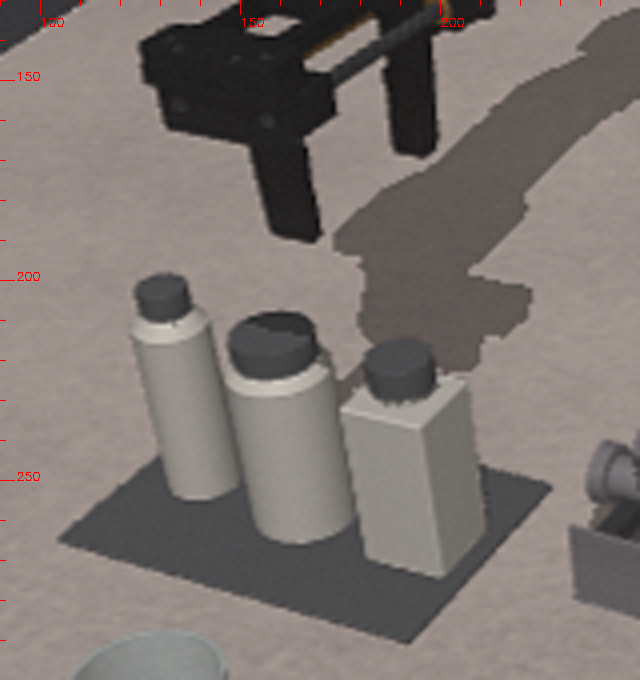

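```bash
python3 - <<'E'
from h import *
print(back("top",(376.4,220.0),.132), back("top",(374.5,224.5),.092), back("top",(290+425/5,175+247/5),.092))
E
```

```text
[ 0.52306794 -0.04833593  0.132     ] [ 0.52147923 -0.04798095  0.092     ] [ 0.52168007 -0.0490163   0.092     ]
```

>>> {"api": "play_rows", "payload": {"deltas": [[[-1, -0.02, -0.005, 0.1, 0, -0.005, 0], [-1, -0.02, -0.005, 0.2, 0, -0.005, 0], [-1, -0.02, -0.005, 0.28, 0, -0.005, 0], [-1, -0.02, -0.005, 0.285, 0, -0.005, 0]]]}}

```text
clock: 33.75
tool_pos: [0.5382, -0.2009, 0.1561]
eef_rot: [0.999, -0.042, -0.005, -0.002]
contact_force: [-0.6, -0.1, -0.2]
opening: 1.0
```

```bash
python3 - <<'E'
from h import *
go([.5418,-.2053,.0905],-4.9)
E
```

```text
pos [ 0.5382 -0.2009  0.1561] head -4.9 F [-0.6 -0.1 -0.2] open 1.0 t 33.75
  -> [0.0155, 0.0144, 0.2183, -0.0013, 0.0032, 0.0003] rows>= 1.0528165654070942 0.058476300806197756
```

>>> {"api": "play_rows", "payload": {"deltas": [[[-1, 0.015, 0.014, 0.08, -0.001, 0.003, 0], [-1, 0.015, 0.014, 0.17, -0.001, 0.003, 0], [-1, 0.015, 0.014, 0.21, -0.001, 0.003, 0], [-1, 0.015, 0.014, 0.218, -0.001, 0.003, 0], [-1, 0.015, 0.014, 0.218, -0.001, 0.003, 0]]]}}

```text
clock: 34.38
tool_pos: [0.5423, -0.2053, 0.0915]
eef_rot: [0.999, -0.042, 0.0, -0.0]
contact_force: [0.1, 1.1, -0.1]
opening: 1.0
```

```bash
python3 - <<'E'
from h import *
go([.5418,-.2053,.0905],-4.9)
E
```

```text
pos [ 0.5423 -0.2053  0.0915] head -4.8 F [ 0.1  1.1 -0.1] open 1.0 t 34.38
  -> [-0.0015, 0.0001, 0.0034, -0.0002, -0.0002, 0.0003] rows>= 0.017645408311893217 0.006985069696073081
```

>>> {"api": "play_rows", "payload": {"deltas": [[[-0.3, -0.0015, 0, 0.004, 0, 0, 0], [-0.3, -0.0015, 0, 0.004, 0, 0, 0], [1, -0.0015, 0, 0.004, 0, 0, 0], [1, -0.0015, 0, 0.004, 0, 0, 0], [1, -0.0015, 0, 0.004, 0, 0, 0]]], "force": 3}}

```text
clock: 35.0
tool_pos: [0.5416, -0.2053, 0.0903]
eef_rot: [0.999, -0.042, 0.0, -0.0]
contact_force: [-0.5, -0.7, 1.1]
opening: 0.565
```

>>> {"api": "play_rows", "payload": {"deltas": [[[1, 0, 0, 0, 0, 0, 0], [1, 0, 0, 0, 0, 0, 0], [1, 0, 0, -0.1, 0, 0, 0], [1, 0, 0, -0.3, 0, 0, 0], [1, 0, 0, -0.5, 0, 0, 0]]], "force": 35}}

```text
clock: 35.62
tool_pos: [0.5409, -0.2051, 0.2412]
eef_rot: [0.999, -0.042, -0.001, -0.001]
contact_force: [1.5, -0.6, -1.9]
opening: 0.561
```

```bash
python3 - <<'E'
from h import *
go([.57,.3645,.285],-4.9)
E
```

```text
pos [ 0.5409 -0.2051  0.2412] head -4.9 F [ 1.5 -0.6 -1.9] open 0.561 t 35.62
  -> [-0.0643, -1.9002, -0.1439, -0.0003, 0.0005, 0.0003] rows>= 9.152287712666938 0.011047051113275448
```

>>> {"api": "play_rows", "payload": {"deltas": [[[1, 0, -0.05, -0.14, 0, 0, 0], [1, -0.005, -0.2, -0.144, 0, 0, 0], [1, -0.01, -0.4, -0.144, 0, 0, 0], [1, -0.02, -0.6, -0.144, 0, 0, 0], [1, -0.03, -0.8, -0.144, 0, 0, 0]]]}}

```text
clock: 36.25
tool_pos: [0.5518, 0.0366, 0.2843]
eef_rot: [0.999, -0.042, -0.001, -0.001]
contact_force: [1.3, 0.5, -3.0]
opening: 0.564
```

```bash
python3 - <<'E'
from h import *
go([.5705,.364,.285],-4.9)
E
```

```text
pos [0.5518 0.0366 0.2843] head -4.9 F [ 1.3  0.5 -3. ] open 0.564 t 36.25
  -> [-0.0303, -1.0926, -0.0014, -0.0003, 0.0008, 0.0002] rows>= 5.24647335637261 0.014276896033853142
```

>>> {"api": "play_rows", "payload": {"deltas": [[[1, -0.005, -0.2, 0, 0, 0, 0], [1, -0.01, -0.4, 0, 0, 0, 0], [1, -0.015, -0.6, 0, 0, 0, 0], [1, -0.02, -0.8, 0, 0, 0, 0], [1, -0.028, -1.0, 0, 0, 0, 0]]]}}

```text
clock: 36.88
tool_pos: [0.5683, 0.3379, 0.2838]
eef_rot: [0.999, -0.042, -0.002, 0.0]
contact_force: [0.6, -0.1, -1.9]
opening: 0.564
```

```bash
python3 - <<'E'
from h import *
go([.5705,.364,.115],-4.9)
E
```

```text
pos [0.5683 0.3379 0.2838] head -4.9 F [ 0.6 -0.1 -1.9] open 0.564 t 36.88
  -> [0.0017, -0.0874, 0.5627, 0.0001, 0.0011, 0.0002] rows>= 2.733269839192548 0.018180912826993807
```

>>> {"api": "play_rows", "payload": {"deltas": [[[1, 0.002, -0.087, 0.02, 0, 0.001, 0], [1, 0.002, -0.087, 0.2, 0, 0.001, 0], [1, 0.002, -0.087, 0.38, 0, 0.001, 0], [1, 0.002, -0.087, 0.52, 0, 0.001, 0], [1, 0.002, -0.087, 0.55, 0, 0.001, 0]]]}}

```text
clock: 37.5
tool_pos: [0.5679, 0.3625, 0.1151]
eef_rot: [0.999, -0.042, -0.003, 0.002]
contact_force: [0.0, -0.2, -3.0]
opening: 0.56
```

```bash
python3 - <<'E'
from h import *
go([.5705,.364,.0945],-4.9)
for n in ("scene","top"): cv2.imwrite(f"pics/{n}18.png", vision.snapshot(n)[:,:,::-1])
s=cv2.imread("pics/scene18.png")
crop(s,370,210,520,350,5,"pics/s18c.png")
E
```

```text
pos [0.5679 0.3625 0.1151] head -4.8 F [ 0.  -0.2 -3. ] open 0.56 t 37.5
  -> [0.0085, -0.006, 0.0684, 0.0016, 0.0021, 0.0003] rows>= 0.3322546628478885 0.044062535700411354
```

View pics/s18c.png

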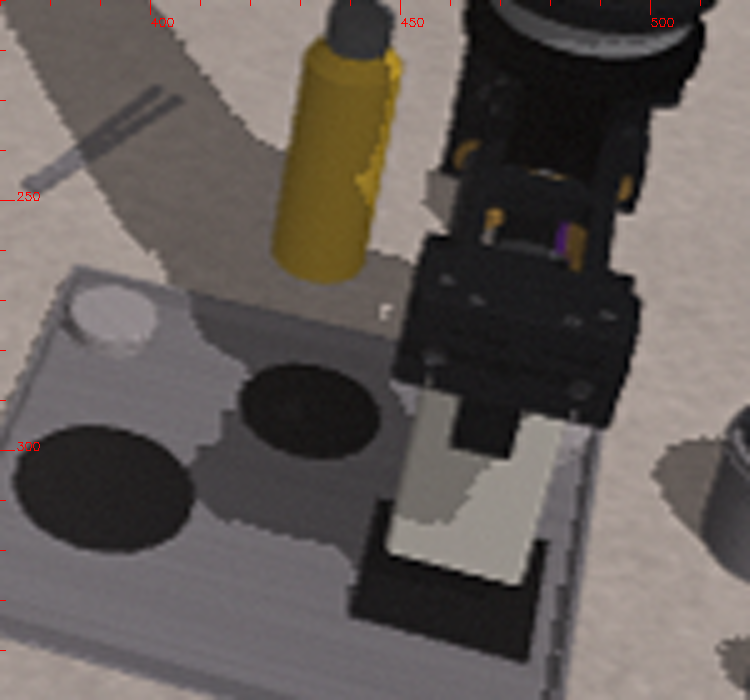

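>>> {"api": "play_rows", "payload": {"deltas": [[[1, 0.008, -0.006, 0.035, 0.001, 0.002, 0], [1, 0.008, -0.006, 0.055, 0.001, 0.002, 0], [1, 0.008, -0.006, 0.065, 0.001, 0.002, 0], [1, 0.008, -0.006, 0.067, 0.001, 0.002, 0], [1, 0.008, -0.006, 0.067, 0.001, 0.002, 0]]]}}

```text
clock: 38.22
tool_pos: [0.5729, 0.3653, 0.0983]
eef_rot: [0.999, -0.042, 0.003, -0.001]
contact_force: [0.2, -0.6, -1.7]
opening: 0.563
```

```bash
python3 - <<'E'
from h import *
go([.5705,.364,.094],-4.9)
E
```

```text
pos [0.5729 0.3653 0.0983] head -4.9 F [ 0.2 -0.6 -1.7] open 0.563 t 38.23
  -> [-0.0077, 0.0051, 0.0144, -0.0007, -0.0017, 0.0002] rows>= 0.08223384114240148 0.03071169841086155
```

>>> {"api": "play_rows", "payload": {"deltas": [[[1, -0.007, 0.005, 0.006, -0.001, -0.0015, 0], [1, -0.007, 0.005, 0.012, -0.001, -0.0015, 0], [1, -0.007, 0.005, 0.014, -0.001, -0.0015, 0], [1, -0.007, 0.005, 0.014, -0.001, -0.0015, 0]]]}}

```text
clock: 38.72
tool_pos: [0.5707, 0.364, 0.094]
eef_rot: [0.999, -0.042, 0.0, 0.001]
contact_force: [-0.5, -0.3, -2.5]
opening: 0.565
```

>>> {"api": "play_rows", "payload": {"deltas": [[[1, 0, 0, 0.002, 0, 0, 0], [1, 0, 0, 0.003, 0, 0, 0]]]}}

```text
clock: 38.98
tool_pos: [0.5707, 0.364, 0.0934]
eef_rot: [0.999, -0.042, 0.0, 0.0]
contact_force: [0.3, -0.2, 2.1]
opening: 0.569
```

Contact. Releasing and rising, then on to the wide bottle.

>>> {"api": "play_rows", "payload": {"deltas": [[[-0.5, 0, 0, 0.001, 0, 0, 0], [-1, 0, 0, 0.001, 0, 0, 0], [-1, 0, 0, 0.001, 0, 0, 0], [-1, 0, 0, -0.1, 0, 0, 0], [-1, 0, 0, -0.3, 0, 0, 0]]]}}

```text
clock: 39.6
tool_pos: [0.569, 0.3633, 0.1819]
eef_rot: [0.999, -0.042, -0.002, 0.002]
contact_force: [0.5, -0.1, -0.3]
opening: 1.002
```

```bash
python3 - <<'E'
from h import *
go([.5332,-.2818,.275],-6.1)
for n in ("scene",): cv2.imwrite(f"pics/{n}19.png", vision.snapshot(n)[:,:,::-1])
s=cv2.imread("pics/scene19.png")
crop(s,370,210,520,350,5,"pics/s19c.png")
E
```

```text
pos [0.569  0.3633 0.1819] head -4.9 F [ 0.5 -0.1 -0.3] open 1.002 t 39.6
  -> [0.0616, 2.1541, -0.301, 0.0015, 0.0013, 0.0069] rows>= 10.444290600450564 0.12137131100588996
```

View pics/s19c.png

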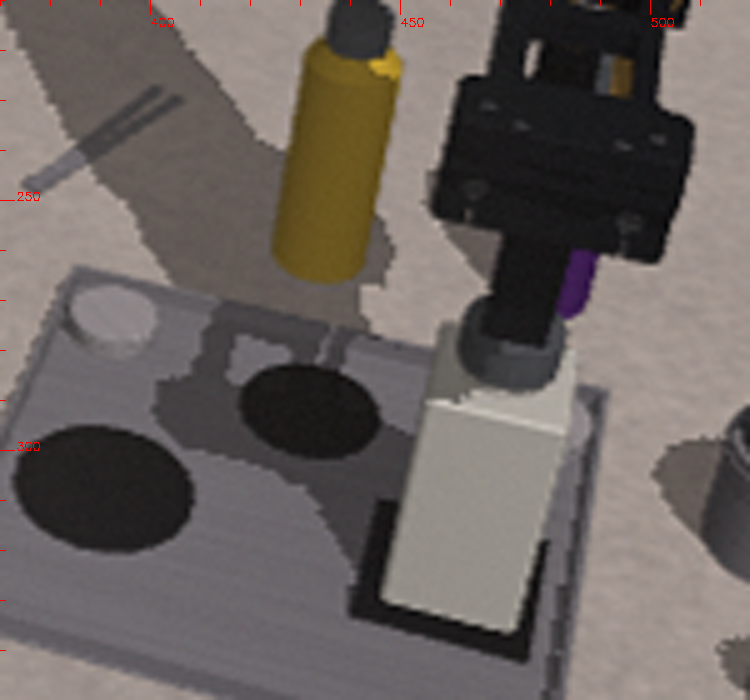

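>>> {"api": "play_rows", "payload": {"deltas": [[[-1, 0, 0.05, -0.2, 0, 0, 0], [-1, 0.01, 0.25, -0.3, 0, 0, 0], [-1, 0.02, 0.45, -0.3, 0, 0, 0.002], [-1, 0.025, 0.65, -0.3, 0, 0, 0.003], [-1, 0.03, 0.85, -0.3, 0, 0, 0.004]]]}}

```text
clock: 40.28
tool_pos: [0.5607, 0.1096, 0.2814]
eef_rot: [0.999, -0.049, 0.006, -0.003]
contact_force: [1.5, -0.5, -0.1]
opening: 0.997
```

```bash
python3 - <<'E'
from h import *
go([.5332,-.2818,.275],-6.1)
E
```

```text
pos [0.5607 0.1096 0.2814] head -5.6 F [ 1.5 -0.5 -0.1] open 0.997 t 40.27
  -> [0.036, 1.3076, 0.0133, -0.0021, -0.0036, 0.0028] rows>= 6.278964819054971 0.08371970884364878
```

>>> {"api": "play_rows", "payload": {"deltas": [[[-1, 0.005, 0.2, 0, 0, 0, 0], [-1, 0.01, 0.4, 0.01, -0.001, -0.001, 0], [-1, 0.015, 0.6, 0.01, -0.002, -0.002, 0.002], [-1, 0.02, 0.8, 0.01, -0.002, -0.003, 0.003], [-1, 0.027, 1.0, 0.013, -0.002, -0.003, 0.003]]]}}

```text
clock: 40.9
tool_pos: [0.5395, -0.1916, 0.2759]
eef_rot: [0.999, -0.053, 0.002, -0.0]
contact_force: [1.3, -0.1, 0.4]
opening: 0.997
```

```bash
python3 - <<'E'
from h import *
go([.5332,-.2818,.16],-6.1)
E
```

```text
pos [ 0.5395 -0.1916  0.2759] head -6.1 F [ 1.3 -0.1  0.4] open 0.997 t 40.9
  -> [0.0099, 0.3011, 0.3865, -0.0001, -0.001, -0.0002] rows>= 2.3521647289569336 0.016878070990329352
```

>>> {"api": "play_rows", "payload": {"deltas": [[[-1, 0.005, 0.18, 0, 0, 0, 0], [-1, 0.01, 0.29, 0.05, 0, -0.001, 0], [-1, 0.01, 0.301, 0.2, 0, -0.001, 0], [-1, 0.01, 0.301, 0.36, 0, -0.001, 0], [-1, 0.01, 0.301, 0.386, 0, -0.001, 0]]]}}

```text
clock: 41.52
tool_pos: [0.5314, -0.2808, 0.1575]
eef_rot: [0.999, -0.054, -0.003, -0.001]
contact_force: [1.3, -0.2, -0.1]
opening: 1.002
```

```bash
python3 - <<'E'
from h import *
go([.5332,-.2818,.0855],-6.1)
E
```

```text
pos [ 0.5314 -0.2808  0.1575] head -6.1 F [ 1.3 -0.2 -0.1] open 1.002 t 41.52
  -> [0.0078, 0.0031, 0.24, -0.0007, 0.0018, -0.0002] rows>= 1.1525071048271613 0.03286135782380196
```

>>> {"api": "play_rows", "payload": {"deltas": [[[-1, 0.007, 0.003, 0.1, 0, 0.001, 0], [-1, 0.007, 0.003, 0.19, 0, 0.001, 0], [-1, 0.007, 0.003, 0.23, 0, 0.001, 0], [-1, 0.007, 0.003, 0.24, 0, 0.001, 0], [-1, 0.007, 0.003, 0.24, 0, 0.001, 0]]]}}

```text
clock: 42.15
tool_pos: [0.5337, -0.2821, 0.0866]
eef_rot: [0.999, -0.054, -0.0, -0.001]
contact_force: [-0.4, -0.6, -1.0]
opening: 1.0
```

```bash
python3 - <<'E'
from h import *
go([.5332,-.2818,.0852],-6.1)
E
```

```text
pos [ 0.5337 -0.2821  0.0866] head -6.1 F [-0.4 -0.6 -1. ] open 1.0 t 42.15
  -> [-0.0018, -0.0008, 0.0045, -0.0005, 0.0002, -0.0002] rows>= 0.02377421495198824 0.010244512844806767
```

>>> {"api": "play_rows", "payload": {"deltas": [[[-0.5, -0.002, -0.001, 0.005, 0, 0, 0], [-0.5, -0.002, -0.001, 0.005, 0, 0, 0], [1, -0.002, -0.001, 0.005, 0, 0, 0], [1, -0.002, -0.001, 0.005, 0, 0, 0], [1, -0.002, -0.001, 0.005, 0, 0, 0]]], "force": 3}}

```text
clock: 42.78
tool_pos: [0.5329, -0.2818, 0.0852]
eef_rot: [0.999, -0.054, -0.001, -0.001]
contact_force: [-1.1, -0.2, 2.7]
opening: 0.658
```

>>> {"api": "play_rows", "payload": {"deltas": [[[1, 0, 0, 0, 0, 0, 0], [1, 0, 0, 0, 0, 0, 0], [1, 0, 0, -0.1, 0, 0, 0], [1, 0, 0, -0.3, 0, 0, 0], [1, 0, 0, -0.5, 0, 0, 0]]], "force": 35}}

```text
clock: 43.4
tool_pos: [0.5325, -0.2816, 0.2358]
eef_rot: [0.999, -0.053, -0.002, -0.001]
contact_force: [0.8, -0.3, -2.5]
opening: 0.648
```

```bash
python3 - <<'E'
from h import *
go([.5565,.2295,.28],-5)
E
```

```text
pos [ 0.5325 -0.2816  0.2358] head -6.1 F [ 0.8 -0.3 -2.5] open 0.648 t 43.4
  -> [-0.1029, -1.7028, -0.143, -0.0008, 0.001, -0.0063] rows>= 8.216898713818665 0.1078822448732244
```

>>> {"api": "play_rows", "payload": {"deltas": [[[1, 0, -0.03, -0.13, 0, 0, 0], [1, -0.01, -0.2, -0.143, 0, 0, 0], [1, -0.025, -0.4, -0.143, 0, 0, -0.002], [1, -0.035, -0.6, -0.143, 0, 0, -0.004], [1, -0.05, -0.8, -0.143, 0, 0, -0.006]]]}}

```text
clock: 44.02
tool_pos: [0.5429, -0.0394, 0.2787]
eef_rot: [0.999, -0.044, -0.002, -0.001]
contact_force: [1.1, -0.5, -4.4]
opening: 0.65
```

```bash
python3 - <<'E'
from h import *
go([.5565,.2305,.28],-5)
E
```

```text
pos [ 0.5429 -0.0394  0.2787] head -5.0 F [ 1.1 -0.5 -4.4] open 0.65 t 44.02
  -> [-0.034, -0.9003, -0.0018, -0.0008, 0.0012, -0.0002] rows>= 4.3245666856063005 0.025426152352339887
```

>>> {"api": "play_rows", "payload": {"deltas": [[[1, -0.005, -0.2, 0, 0, 0, 0], [1, -0.01, -0.4, 0, 0, 0, 0], [1, -0.02, -0.6, 0, 0, 0, 0], [1, -0.03, -0.8, 0, 0, 0, 0], [1, -0.034, -0.9, 0, 0, 0.001, 0]]]}}

```text
clock: 44.65
tool_pos: [0.555, 0.2355, 0.2784]
eef_rot: [0.999, -0.041, -0.001, -0.002]
contact_force: [-0.5, -0.6, -3.1]
opening: 0.651
```

```bash
python3 - <<'E'
from h import *
go([.5565,.2305,.11],-5)
E
```

```text
pos [0.555  0.2355 0.2784] head -4.7 F [-0.5 -0.6 -3.1] open 0.651 t 44.65
  -> [0.0078, 0.0188, 0.5612, -0.0014, 0.0009, 0.0016] rows>= 2.6956096927117175 0.03931403158148115
```

>>> {"api": "play_rows", "payload": {"deltas": [[[1, 0.007, 0.018, 0.05, -0.001, 0.001, 0.001], [1, 0.007, 0.018, 0.22, -0.001, 0.001, 0.001], [1, 0.007, 0.018, 0.4, -0.001, 0.001, 0.001], [1, 0.007, 0.018, 0.53, -0.001, 0.001, 0.001], [1, 0.007, 0.018, 0.55, -0.001, 0.001, 0.001]]]}}

```text
clock: 45.28
tool_pos: [0.5538, 0.23, 0.1102]
eef_rot: [0.999, -0.042, -0.003, 0.001]
contact_force: [0.6, -0.3, -2.2]
opening: 0.645
```

```bash
python3 - <<'E'
from h import *
go([.5565,.2305,.0895],-5)
for n in ("scene",): cv2.imwrite(f"pics/{n}20.png", vision.snapshot(n)[:,:,::-1])
s=cv2.imread("pics/scene20.png")
crop(s,340,220,490,350,5,"pics/s20c.png")
E
```

```text
pos [0.5538 0.23   0.1102] head -4.9 F [ 0.6 -0.3 -2.2] open 0.645 t 45.27
  -> [0.0092, -0.0025, 0.069, 0.0006, 0.0019, 0.0008] rows>= 0.3344278574190678 0.036252402837626214
```

View pics/s20c.png

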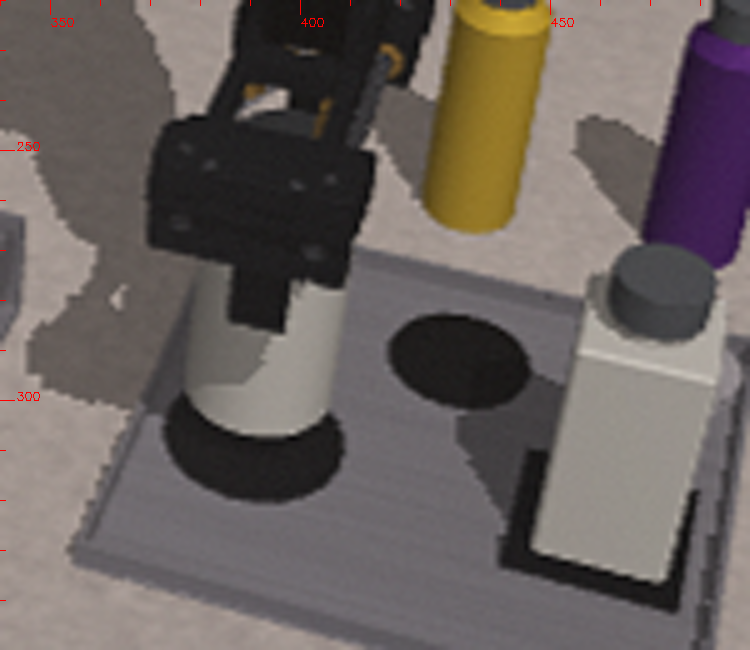

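>>> {"api": "play_rows", "payload": {"deltas": [[[1, 0.008, -0.002, 0.035, 0, 0.001, 0], [1, 0.008, -0.002, 0.055, 0, 0.001, 0], [1, 0.008, -0.002, 0.065, 0, 0.001, 0], [1, 0.008, -0.002, 0.067, 0, 0.001, 0], [1, 0.008, -0.002, 0.067, 0, 0.001, 0]]]}}

```text
clock: 45.95
tool_pos: [0.5576, 0.2308, 0.0916]
eef_rot: [0.999, -0.043, 0.0, 0.0]
contact_force: [0.2, -0.5, -3.1]
opening: 0.646
```

```bash
python3 - <<'E'
from h import *
go([.5565,.2305,.089],-5)
E
```

```text
pos [0.5576 0.2308 0.0916] head -4.9 F [ 0.2 -0.5 -3.1] open 0.646 t 45.95
  -> [-0.0036, 0.0012, 0.0088, 0.0001, -0.0001, 0.0007] rows>= 0.04607478613256029 0.012017025445018894
```

>>> {"api": "play_rows", "payload": {"deltas": [[[1, -0.003, 0.001, 0.005, 0, 0, 0], [1, -0.003, 0.001, 0.008, 0, 0, 0], [1, -0.003, 0.001, 0.009, 0, 0, 0]]]}}

```text
clock: 46.32
tool_pos: [0.5566, 0.2306, 0.0889]
eef_rot: [0.999, -0.043, 0.0, 0.0]
contact_force: [-0.0, -0.5, -2.8]
opening: 0.642
```

>>> {"api": "play_rows", "payload": {"deltas": [[[1, 0, 0, 0.002, 0, 0, 0], [1, 0, 0, 0.003, 0, 0, 0]]]}}

```text
clock: 46.58
tool_pos: [0.5567, 0.2305, 0.0882]
eef_rot: [0.999, -0.043, 0.0, 0.0]
contact_force: [-1.0, -1.5, 0.6]
opening: 0.651
```

>>> {"api": "play_rows", "payload": {"deltas": [[[-0.6, 0, 0, 0.001, 0, 0, 0], [-1, 0, 0, 0.001, 0, 0, 0], [-1, 0, 0, 0.001, 0, 0, 0], [-1, 0, 0, -0.1, 0, 0, 0], [-1, 0, 0, -0.3, 0, 0, 0]]]}}

```text
clock: 47.2
tool_pos: [0.5551, 0.2301, 0.1772]
eef_rot: [0.999, -0.042, -0.002, 0.001]
contact_force: [-0.3, 0.9, 0.4]
opening: 0.999
```

```bash
python3 - <<'E'
from h import *
go([.5237,-.3558,.28],-6.1)
E
```

```text
pos [0.5551 0.2301 0.1772] head -4.9 F [-0.3  0.9  0.4] open 0.999 t 47.2
  -> [0.06, 1.9557, -0.3372, 0.0009, 0.0013, 0.0068] rows>= 9.530185070463212 0.11805893062843274
```

>>> {"api": "play_rows", "payload": {"deltas": [[[-1, 0, 0.02, -0.2, 0, 0, 0], [-1, 0.01, 0.1, -0.337, 0, 0, 0], [-1, 0.02, 0.3, -0.337, 0, 0, 0.002], [-1, 0.025, 0.5, -0.337, 0, 0, 0.003], [-1, 0.03, 0.7, -0.337, 0, 0, 0.004]]]}}

```text
clock: 47.82
tool_pos: [0.5465, 0.0186, 0.2793]
eef_rot: [0.999, -0.049, -0.002, 0.001]
contact_force: [1.4, 0.2, 0.1]
opening: 1.002
```

```bash
python3 - <<'E'
from h import *
go([.5237,-.3558,.28],-6.1)
E
```

```text
pos [0.5465 0.0186 0.2793] head -5.6 F [1.4 0.2 0.1] open 1.002 t 47.83
  -> [0.0455, 1.2494, 0.001, 0.0009, 0.001, 0.0029] rows>= 6.001129258470739 0.0545652305935757
```

>>> {"api": "play_rows", "payload": {"deltas": [[[-1, 0.005, 0.2, 0, 0, 0, 0], [-1, 0.015, 0.4, 0, 0, 0, 0], [-1, 0.025, 0.6, 0, 0, 0, 0.002], [-1, 0.03, 0.8, 0, 0, 0, 0.003], [-1, 0.037, 1.0, 0, 0, 0, 0.003]]]}}

```text
clock: 48.45
tool_pos: [0.5282, -0.2829, 0.2803]
eef_rot: [0.999, -0.053, -0.001, 0.001]
contact_force: [0.9, -0.0, 0.3]
opening: 1.001
```

```bash
python3 - <<'E'
from h import *
go([.5237,-.3558,.17],-6.1)
for n in ("scene","top"): cv2.imwrite(f"pics/{n}21.png", vision.snapshot(n)[:,:,::-1])
s=cv2.imread("pics/scene21.png")
crop(s,350,230,500,350,5,"pics/s21c.png"); crop(cv2.imread("pics/top21.png"),150,165,285,290,5,"pics/t21c.png")
E
```

```text
pos [ 0.5282 -0.2829  0.2803] head -6.1 F [ 0.9 -0.   0.3] open 1.001 t 48.45
  -> [0.0121, 0.2421, 0.3682, 0.0009, 0.0009, -0.0] rows>= 2.1158627477552248 0.021116234949602544
```

View pics/s21c.png

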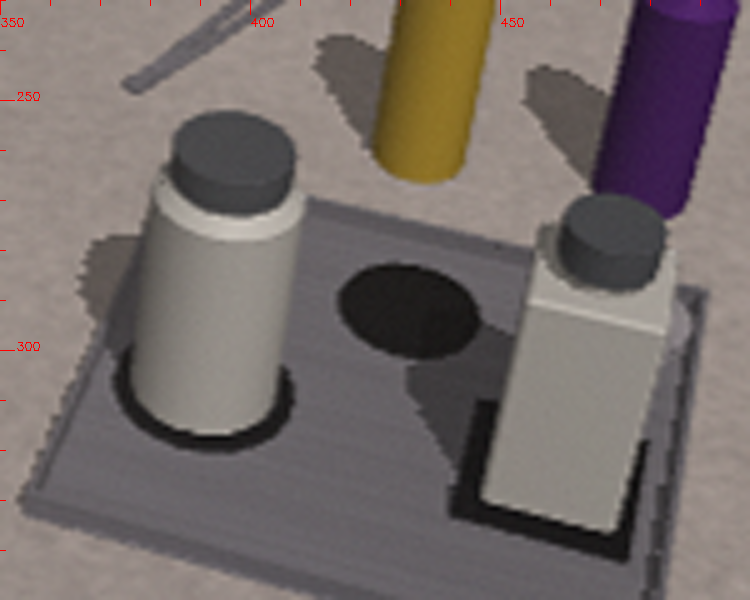

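View pics/t21c.png

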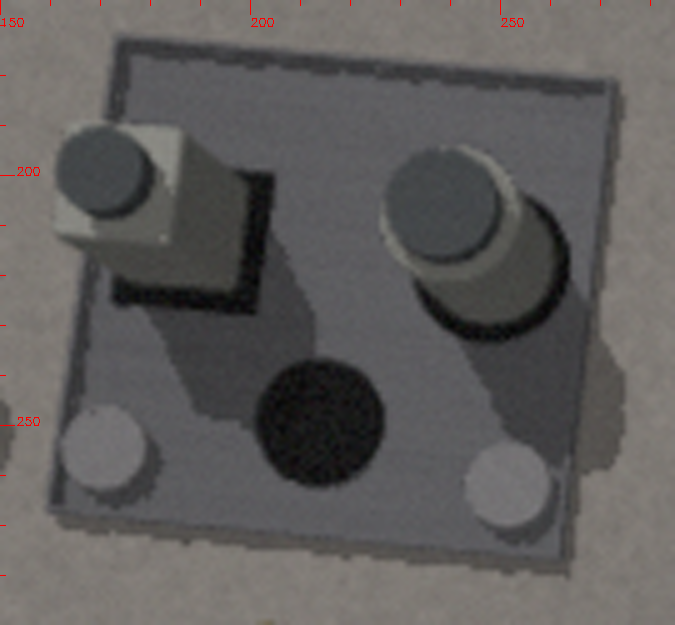

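>>> {"api": "play_rows", "payload": {"deltas": [[[-1, 0.006, 0.15, 0, 0, 0, 0], [-1, 0.012, 0.24, 0.05, 0, 0, 0], [-1, 0.012, 0.242, 0.2, 0, 0, 0], [-1, 0.012, 0.242, 0.35, 0, 0, 0], [-1, 0.012, 0.242, 0.368, 0, 0, 0]]]}}

```text
clock: 49.18
tool_pos: [0.5182, -0.3624, 0.1679]
eef_rot: [0.998, -0.059, -0.005, 0.003]
contact_force: [0.6, -0.2, 1.3]
opening: 1.002
```

```bash
python3 - <<'E'
from h import *
go([.5237,-.3558,.0956],-6.1)
E
```

```text
pos [ 0.5182 -0.3624  0.1679] head -6.8 F [ 0.6 -0.2  1.3] open 1.002 t 49.17
  -> [0.0178, -0.0257, 0.2406, 0.0021, 0.0029, -0.0039] rows>= 1.1644867448384033 0.0889935427617575
```

>>> {"api": "play_rows", "payload": {"deltas": [[[-1, 0.018, -0.026, 0.0, 0.002, 0.003, -0.004], [-1, 0.018, -0.026, 0.1, 0.002, 0.003, -0.004], [-1, 0.018, -0.026, 0.2, 0.002, 0.003, -0.004], [-1, 0.018, -0.026, 0.23, 0.002, 0.003, -0.004], [-1, 0.018, -0.026, 0.24, 0.002, 0.003, -0.004]]]}}

```text
clock: 49.8
tool_pos: [0.5248, -0.3558, 0.097]
eef_rot: [0.999, -0.053, 0.001, 0.001]
contact_force: [0.7, -0.4, -0.6]
opening: 0.996
```

```bash
python3 - <<'E'
from h import *
go([.5237,-.3558,.0956],-6.1)
E
```

```text
pos [ 0.5248 -0.3558  0.097 ] head -6.0 F [ 0.7 -0.4 -0.6] open 0.996 t 49.8
  -> [-0.0038, 0.0002, 0.0045, 0.0003, -0.0008, 0.0003] rows>= 0.028286184594605357 0.014521844853016838
```

>>> {"api": "play_rows", "payload": {"deltas": [[[-0.2, -0.004, 0, 0.005, 0, -0.001, 0], [-0.2, -0.004, 0, 0.005, 0, -0.001, 0], [-0.2, -0.004, 0, 0.005, 0, -0.001, 0], [1, -0.004, 0, 0.005, 0, -0.001, 0], [1, -0.004, 0, 0.005, 0, -0.001, 0]]], "force": 3}}

```text
clock: 50.42
tool_pos: [0.5233, -0.3557, 0.0955]
eef_rot: [0.999, -0.053, -0.001, 0.0]
contact_force: [-1.1, 0.0, 1.1]
opening: 0.479
```

>>> {"api": "play_rows", "payload": {"deltas": [[[1, 0, 0, 0, 0, 0, 0], [1, 0, 0, 0, 0, 0, 0]]], "force": 3}}

```text
clock: 50.68
tool_pos: [0.5232, -0.3558, 0.0955]
eef_rot: [0.999, -0.053, -0.001, 0.0]
contact_force: [0.4, 0.5, 1.3]
opening: 0.48
```

>>> {"api": "play_rows", "payload": {"deltas": [[[1, 0, 0, 0, 0, 0, 0], [1, 0, 0, 0, 0, 0, 0], [1, 0, 0, -0.1, 0, 0, 0], [1, 0, 0, -0.3, 0, 0, 0], [1, 0, 0, -0.5, 0, 0, 0]]], "force": 30}}

```text
clock: 51.3
tool_pos: [0.5231, -0.3553, 0.2464]
eef_rot: [0.999, -0.053, -0.001, -0.0]
contact_force: [1.2, -0.1, -0.5]
opening: 0.469
```

```bash
python3 - <<'E'
from h import *
go([.488,.305,.285],-4)
E
```

```text
pos [ 0.5231 -0.3553  0.2464] head -6.1 F [ 1.2 -0.1 -0.5] open 0.469 t 51.3
  -> [-0.3488, -2.1763, -0.1279, 0.0, 0.0009, -0.0114] rows>= 10.59720626768591 0.19231512073881735
```

>>> {"api": "play_rows", "payload": {"deltas": [[[1, -0.01, -0.1, -0.128, 0, 0, 0], [1, -0.04, -0.3, -0.128, 0, 0, 0], [1, -0.08, -0.5, -0.128, 0, 0, -0.003], [1, -0.11, -0.7, -0.128, 0, 0, -0.005], [1, -0.14, -0.9, -0.128, 0, 0, -0.007]]]}}

```text
clock: 51.92
tool_pos: [0.5096, -0.0803, 0.2848]
eef_rot: [0.999, -0.042, -0.001, -0.0]
contact_force: [0.5, 0.3, -1.1]
opening: 0.468
```

```bash
python3 - <<'E'
from h import *
go([.4885,.3055,.285],-4)
print(back("scene",(350+409/5,230+311/5),.007), back("scene",(350+441/5*0+204/5,250+289/5),.007))
E
```

```text
pos [ 0.5096 -0.0803  0.2848] head -4.8 F [ 0.5  0.3 -1.1] open 0.468 t 51.92
  -> [-0.1771, -1.2756, 0.0003, -0.0001, 0.0009, -0.0043] rows>= 6.181673405587388 0.07414736142471048
[0.49065653 0.30572809 0.007     ] [0.56132665 0.23091397 0.007     ]
```

>>> {"api": "play_rows", "payload": {"deltas": [[[1, -0.02, -0.2, 0, 0, 0, 0], [1, -0.05, -0.4, 0, 0, 0, -0.002], [1, -0.08, -0.6, 0, 0, 0, -0.004], [1, -0.11, -0.8, 0, 0, 0, -0.004], [1, -0.14, -1.0, 0, 0, 0.001, -0.004]]]}}

```text
clock: 52.55
tool_pos: [0.4922, 0.2241, 0.2849]
eef_rot: [0.999, -0.035, 0.0, -0.0]
contact_force: [1.0, 0.1, -2.2]
opening: 0.468
```

```bash
python3 - <<'E'
from h import *
go([.4875,.306,.12],-4)
E
```

```text
pos [0.4922 0.2241 0.2849] head -4.1 F [ 1.   0.1 -2.2] open 0.468 t 52.55
  -> [-0.0354, -0.2709, 0.5496, -0.0001, -0.0002, -0.0003] rows>= 2.9460788967666667 0.00582685622820211
```

>>> {"api": "play_rows", "payload": {"deltas": [[[1, -0.02, -0.15, 0, 0, 0, 0], [1, -0.035, -0.265, 0.05, 0, 0, 0], [1, -0.035, -0.271, 0.2, 0, 0, 0], [1, -0.035, -0.271, 0.38, 0, 0, 0], [1, -0.035, -0.271, 0.5, 0, 0, 0]]]}}

```text
clock: 53.18
tool_pos: [0.4864, 0.3057, 0.1324]
eef_rot: [0.999, -0.035, -0.001, 0.001]
contact_force: [0.1, 0.7, -1.6]
opening: 0.472
```

```bash
python3 - <<'E'
from h import *
go([.4875,.306,.1],-4)
for n in ("scene",): cv2.imwrite(f"pics/{n}22.png", vision.snapshot(n)[:,:,::-1])
s=cv2.imread("pics/scene22.png")
crop(s,370,210,500,340,5,"pics/s22c.png")
E
```

```text
pos [0.4864 0.3057 0.1324] head -4.0 F [ 0.1  0.7 -1.6] open 0.472 t 53.17
  -> [0.0038, -0.0014, 0.108, 0.0005, 0.0006, -0.0001] rows>= 0.5188677388118166 0.012268008555757859
```

View pics/s22c.png

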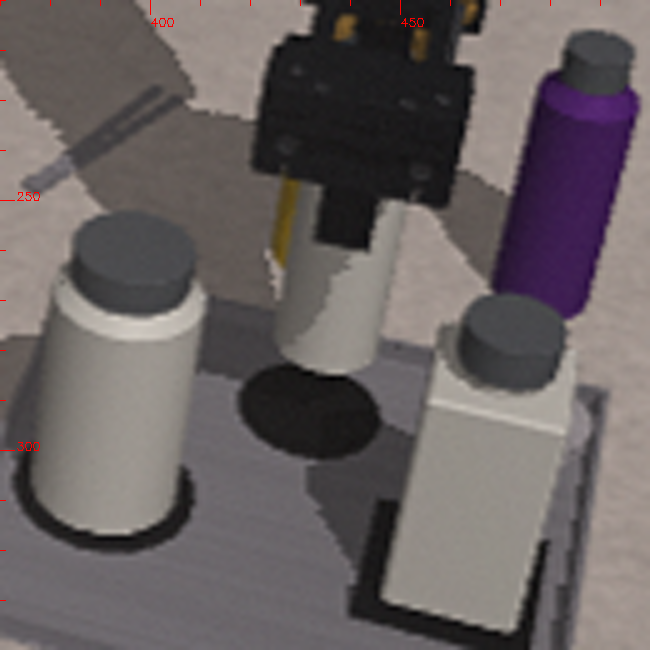

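```bash
python3 - <<'E'
from h import *
st=get_state();Rm=R.from_quat(st["eef_rot"]).as_matrix();p=np.array(st["tool_pos"])
def ext(c,z,r):
    a=np.linspace(0,2*np.pi,200);P=np.array([(proj("scene",[c[0]+r*np.cos(k),c[1]+r*np.sin(k),z])-[370,210])*5 for k in a]);return P.min(0).round(),P.max(0).round()
print("bottle bottom pred",ext(p,p[2]-.0914+0.0,.021),"seen u 277..380, vmax 373")
print("seat pred at(.4875,.306)",ext([.4875,.306],.007,.029),"seen u 239..381, v 363..459")
E
```

```text
bottle bottom pred (array([266., 312.]), array([370., 378.])) seen u 277..380, vmax 373
seat pred at(.4875,.306) (array([239., 361.]), array([382., 453.])) seen u 239..381, v 363..459
```

```bash
python3 - <<'E'
from h import *
st=get_state();p=np.array(st["tool_pos"])
for z in (.041,.08,.12,.145):
    a=np.linspace(0,2*np.pi,200);P=np.array([(proj("scene",[p[0]+.021*np.cos(k),p[1]+.021*np.sin(k),z])-[370,210])*5 for k in a])
    i,j=P[:,0].argmin(),P[:,0].argmax(); print(z,P[i].round(),P[j].round())
s=cv2.imread("pics/scene22.png"); crop(s,415,235,465,290,12,"pics/s22d.png")
E
```

```text
0.041 [267. 331.] [372. 344.]
0.08 [280. 255.] [388. 269.]
0.12 [295. 174.] [405. 188.]
0.145 [304. 121.] [416. 135.]
```

View pics/s22d.png

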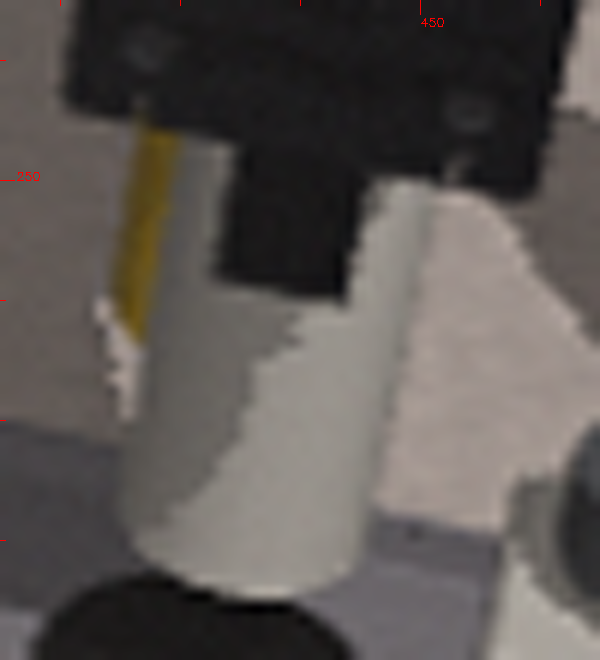

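>>> {"api": "play_rows", "payload": {"deltas": [[[1, 0.006, 0.004, 0.04, 0, 0.0005, 0], [1, 0.006, 0.004, 0.08, 0, 0.0005, 0], [1, 0.006, 0.004, 0.1, 0, 0.0005, 0], [1, 0.006, 0.004, 0.107, 0, 0.0005, 0], [1, 0.006, 0.004, 0.107, 0, 0.0005, 0]]]}}

```text
clock: 53.85
tool_pos: [0.4863, 0.3036, 0.0984]
eef_rot: [0.999, -0.035, -0.002, 0.002]
contact_force: [-2.0, -0.2, 6.9]
opening: 0.473
```

```bash
python3 - <<'E'
from h import *
go([.488,.3045,.0992],-4)
E
```

```text
pos [0.4863 0.3036 0.0984] head -4.0 F [-2.  -0.2  6.9] open 0.473 t 53.85
  -> [0.0053, -0.0035, -0.0027, 0.0012, 0.0013, -0.0001] rows>= 0.03300342480835678 0.029251096272166967
```

>>> {"api": "play_rows", "payload": {"deltas": [[[1, 0.004, -0.003, -0.007, 0.001, 0.001, 0], [1, 0.004, -0.003, -0.007, 0.001, 0.001, 0], [1, 0.004, -0.003, -0.007, 0.001, 0.001, 0]]]}}

```text
clock: 54.22
tool_pos: [0.4877, 0.3044, 0.1006]
eef_rot: [0.999, -0.035, -0.0, 0.0]
contact_force: [0.3, -0.1, -2.4]
opening: 0.466
```

```bash
python3 - <<'E'
from h import *
go([.488,.3045,.0985],-4)
E
```

```text
pos [0.4877 0.3044 0.1006] head -4.0 F [ 0.3 -0.1 -2.4] open 0.466 t 54.23
  -> [0.001, -0.0003, 0.007, 0.0001, 0.0002, -0.0001] rows>= 0.033823625306525544 0.004208869473348615
```

>>> {"api": "play_rows", "payload": {"deltas": [[[1, 0.001, 0, 0.003, 0, 0, 0], [1, 0.001, 0, 0.006, 0, 0, 0], [1, 0.001, 0, 0.0075, 0, 0, 0]]]}}

```text
clock: 54.6
tool_pos: [0.488, 0.3045, 0.0984]
eef_rot: [0.999, -0.035, -0.0, 0.0]
contact_force: [-0.2, -0.7, 2.9]
opening: 0.471
```

Contact. I'll open only partway to stay clear of the neighbours, then rise.

>>> {"api": "play_rows", "payload": {"deltas": [[[-0.3, 0, 0, 0.001, 0, 0, 0], [-0.3, 0, 0, 0.001, 0, 0, 0], [-0.3, 0, 0, 0.001, 0, 0, 0], [-0.3, 0, 0, -0.1, 0, 0, 0], [-0.3, 0, 0, -0.25, 0, 0, 0]]]}}

```text
clock: 55.22
tool_pos: [0.4872, 0.304, 0.1732]
eef_rot: [0.999, -0.035, -0.002, 0.001]
contact_force: [-0.2, 1.0, 0.2]
opening: 0.646
```

>>> {"api": "play_rows", "payload": {"deltas": [[[-0.3, 0, 0, -0.2, 0, 0, 0], [-0.3, -0.1, 0, -0.4, 0, 0, 0], [-0.3, -0.2, 0.2, -0.4, 0, 0, 0], [-0.3, -0.2, 0.5, -0.4, 0, 0, 0], [-0.3, -0.2, 0.7, -0.4, 0, 0, 0]]]}}

```text
clock: 55.85
tool_pos: [0.4149, 0.1274, 0.2942]
eef_rot: [0.999, -0.034, -0.001, 0.001]
contact_force: [1.3, -0.3, 0.3]
opening: 0.65
```

>>> {"api": "play_rows", "payload": {"deltas": [[[-0.3, 0, 0.2, 0, 0, 0, 0], [-0.3, 0, 0.4, 0, 0, 0, 0], [-0.3, 0, 0.6, 0, 0, 0, 0], [-0.3, 0, 0.8, 0, 0, 0, 0], [-0.3, 0, 0.8, 0, 0, 0, 0]]]}}

```text
clock: 56.48
tool_pos: [0.3975, -0.1172, 0.295]
eef_rot: [0.999, -0.04, -0.001, 0.002]
contact_force: [0.4, 0.1, -0.0]
opening: 0.649
```

```bash
python3 - <<'E'
from h import *
go([.45,-.2,.28],-4)
for n in ("scene","top"): cv2.imwrite(f"pics/{n}23.png", vision.snapshot(n)[:,:,::-1])
s=cv2.imread("pics/scene23.png")
crop(s,350,230,500,350,5,"pics/s23c.png"); crop(cv2.imread("pics/top23.png"),150,165,285,290,5,"pics/t23c.png")
E
```

```text
pos [ 0.3975 -0.1172  0.295 ] head -4.6 F [ 0.4  0.1 -0. ] open 0.649 t 56.48
  -> [0.1965, 0.2611, 0.0507, 0.0013, 0.0004, -0.0031] rows>= 1.587354906661998 0.05716160796537761
```

View pics/s23c.png

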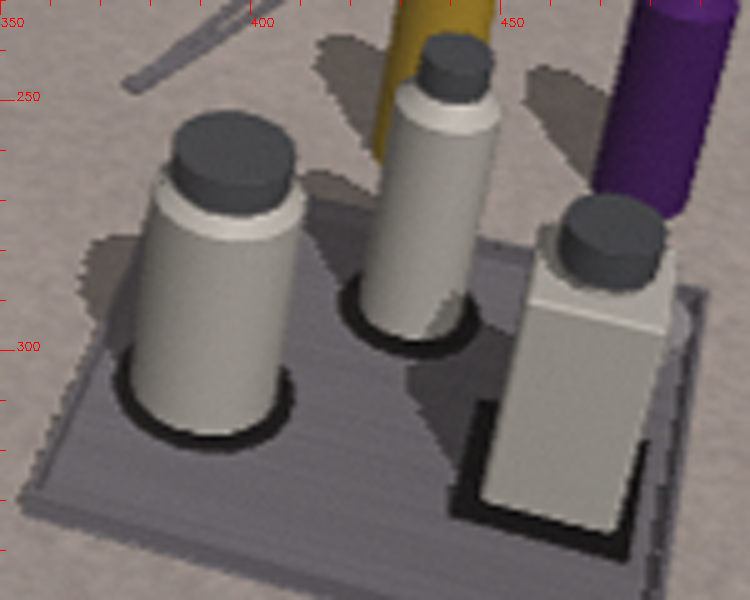

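View pics/t23c.png

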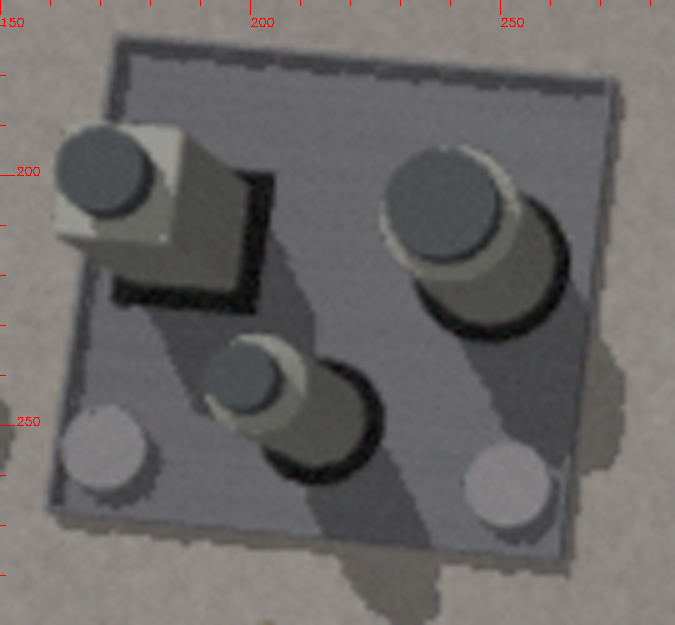

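View pics/scene23.png

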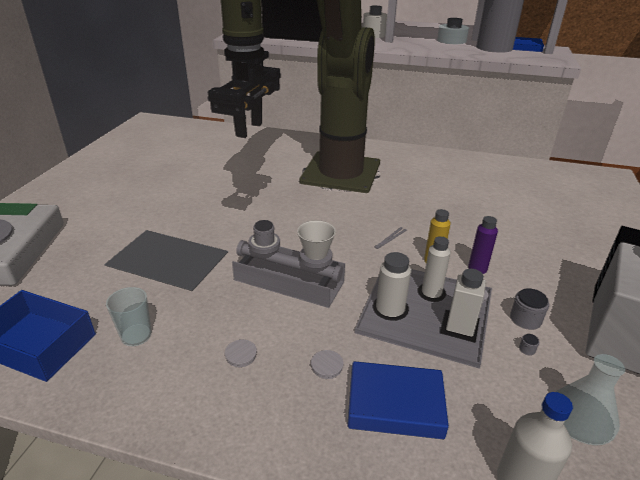

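```bash
python3 - <<'E'
from h import *
c=lambda x,y:(150+x/5,165+y/5)
for n,p,z in (("wide",(443,205),.127),("slim",(246,375),.137),("square",(104,172),.132)): print(n,np.round(back("top",c(*p),z),4))
print(r.finish_job())
E
```

```text
wide [0.5551 0.2269 0.127 ]
slim [0.4851 0.3011 0.137 ]
square [0.5687 0.3622 0.132 ]
the job is handed in; nothing more can be done
None
```

I moved the slim, wide and square bottles to the mat one at a time. I then set the middle-sized filter cup on the free filter head. Last I put the square, wide and slim bottles back on their own seats, and I handed the job in at about 57 s of the 136 s allowed. No verdict was reported.

**Last checks (top camera):**

| Item | Distance from its target centre |
|---|---|
| Wide bottle | about 2 mm |
| Slim bottle | about 3 mm |
| Square bottle | about 1–3 mm |
| Filter cup (checked just after placing) | about 2 mm |

The last scene picture shows all four upright and released, with the arm well clear. The placing forces I read stayed below about 9 N.

**What disagreed:** the two cameras differed by up to 7 mm in x and 3–5 mm in y. I worked from values between them, checked against where the jaws closed on each object. While I lowered the slim bottle, the scene view put it about 2 mm further in +y than the other estimates, so I placed it between the two. All of this is within the 12 mm limit.

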